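# Put the bead dishes away under the dust cover

### The arm

A 6-joint arm with a two-finger parallel gripper is mounted at the origin on the work surface. World frame = base frame: x ahead of the robot, y to its left, z up, the work surface at z = 0. Lengths are in m, angles in rad, forces in N, time in s.
With the tool pointing down it reaches from about 0.425 to 0.925 m from the base axis. Payload 12.5 kg.
Tool frame: the origin (TCP) lies at the centre of the arm's flange, where the gripper is bolted on; the fingertips stand manip.tip_extent ahead of it and the grasp point (between the pads) lies 155 mm ahead of it (manip.tip_extent is the distance from the TCP to the fingertips, in m); z points along the fingers, y is the line along which they close (so a half turn about z gives the same grasp; the last joint's range is limited). The gripper opens to 85 mm and grips with 20 to 120 N. Pads are 22 mm wide; open, the fingers measure 114 mm over their backs; the gripper's body (76 mm by 85 mm) begins 54 mm behind the grasp point. The pads swing forward as they close: fully open they stand 13 mm farther back than shut.
Start: joints at [-1.429, 0.491, 1.559, -0, 1.092, -0.106], TCP at [0.153, -0.606, 0.405] pointing down, gripper open.
Joint ranges: [-3.1, 3.1], [-0.84, 2.19], [0.05, 2.79], [-1.13, 4.28], [0.06, 2.93], [-2.69, 2.69]. Speed limits (rad/s): [2.22, 2.22, 2.79, 3.14, 3.14, 3.14].

### API

Orientations are given as a 3x3 rotation matrix whose columns are the frame's x, y, z axes.
In Python, from workcell import manip, viewer, job gives the robot as it stands.
- The arm moves only by the tool move_arm, never from a script. Its argument "plan" is one flat list of numbers, 5 for each row, row after row: the shift along the tool's x, y, z normalised to -1 to 1, where 1 is 0.025 m, then the turn about the tool's z normalised to -1 to 1, where 1 is 8 degrees, then the closure, from 0 (fully open) to 1 (shut). A call has 1 to 12 rows; each row shifts and turns the commanded pose from where the row before left it, along the tool's axes as they then stand; what a row does not reach is not made up. A row lasts 1/8 s, in which the tool goes at most 62.5 mm and 10.7 degrees, less where a joint would pass 70% of its speed; a pose out of reach is approached as far as the arm can. A call with a number of a shift or a turn outside -1 to 1 is refused whole. A call with a gripper value outside its range is refused whole. The fingers move at their own pace and stop on an object; the grip force is fixed at half the most. Time passes only in rows, so rows that do not move let the fingers close. It gives the time, the measured TCP pose, the force, the opening and the grip force at its end, in the units of the state.
- manip.get_obs(): the state, without advancing time (a new reading comes with each control period).
- viewer.get_image(name): name is "scene" or "top" or "wrist"; returns a dict with "image" (420x560x3 uint8, red, green, blue), "intrinsics" (3x3 intrinsics, pixels), "world_from_camera" (4x4, takes a point from camera to world coordinates). Camera axes: x right, y up, looking along -z (the intrinsics and any distortion apply to the point x, -y, -z); pixel columns grow to the right and rows downward; lengths in m; the calibration is good to about 2 mm. A picture is of the moment at which its call begins. There is no depth.
- job.job_done(): hands the job in; it is judged then, once.
The state is a dict: "time": time; "joint_positions": joint angles; "qd": joint speeds; "tau": joint torques, N m; "position": TCP position; "tool_rot": TCP orientation; "contact_force": force on the tool from outside, world axes, zero at the start; "wrist_torque": the same for the moment, N m; "width": finger opening in m; "finger_force": force on a finger pad.
Only numpy, scipy, OpenCV 4.12 (cv2) and the standard library are available. Lean on these libraries where they do the work, as an engineer would, in place of code of your own. Each camera call takes 0.05 s, during which the arm holds its last target. There are 200 camera calls.

### The job

Tidy the tying bench: lift the clear dust cover off its stand by the handle and stand it upright on the black rubber mat, then stack all the bead dishes that lie about the bench flat in one neat stack in the middle of the stand, and put the cover back over them, seated on the stand. The dishes are thin, so grip them lightly, and the cover is brittle, so lower it gently and never let it drop; leave the spools, vials and glue bottle where they are.

Things in the scene. Friction and masses are not known exactly. Their poses are not given: they have to be found in the camera images.
- base: The dust-cover stand, fixed: a round dark wooden foot 144 mm in diameter and 14 mm high, carrying in its middle a plinth 100 mm in diameter whose top is 22 mm above the bench. Origin: centre of the underside. The cover's rim rests on the foot, round the plinth.
- base_top (a point): Centre of the plinth's top, 22 mm above the bench: the bottom of the stack goes here.
- cover: The dust cover: an upside-down clear acrylic cylinder, 116 mm across (inside 110 mm), 116 mm high (inside 112 mm), closed on top, with a black band round its open rim and a black handle on top; about 240 g. Origin: centre of the open rim. At first it stands on the base, rim 14 mm above the bench. Brittle: it cracks if pressed on anything with more than 40 N, or let fall.
- cover_handle (a point): Middle of the handle's bar, 146 mm above the cover's rim: a round bar 12 mm thick and about 70 mm long along the cover's y axis, 30 mm above the cover's top; pinch it from above, the fingers closing along the cover's x axis.
- mat: A round black rubber mat on the bench, 150 mm in diameter, 3 mm thick, fixed. Origin: centre of its underside.
- dish0: A lidded bead dish: white with a clear lid, thin polystyrene, 60 mm in diameter, 16 mm high, about 60 g, flat above and below. Origin: centre of the underside. All alike; four or five of the six are there. Grip it lightly across its diameter: a grip of 20 to 25 N is right; it cracks when the fingers press it with more than 70 N in all (35 N from either side).
- dish1: A lidded bead dish: white with a clear lid, thin polystyrene, 60 mm in diameter, 16 mm high, about 60 g, flat above and below. Origin: centre of the underside. All alike; four or five of the six are there. Grip it lightly across its diameter: a grip of 20 to 25 N is right; it cracks when the fingers press it with more than 70 N in all (35 N from either side).
- dish2: A lidded bead dish: white with a clear lid, thin polystyrene, 60 mm in diameter, 16 mm high, about 60 g, flat above and below. Origin: centre of the underside. All alike; four or five of the six are there. Grip it lightly across its diameter: a grip of 20 to 25 N is right; it cracks when the fingers press it with more than 70 N in all (35 N from either side).
- dish3: A lidded bead dish: white with a clear lid, thin polystyrene, 60 mm in diameter, 16 mm high, about 60 g, flat above and below. Origin: centre of the underside. All alike; four or five of the six are there. Grip it lightly across its diameter: a grip of 20 to 25 N is right; it cracks when the fingers press it with more than 70 N in all (35 N from either side).
- dish4: A lidded bead dish: white with a clear lid, thin polystyrene, 60 mm in diameter, 16 mm high, about 60 g, flat above and below. Origin: centre of the underside. All alike; four or five of the six are there. Grip it lightly across its diameter: a grip of 20 to 25 N is right; it cracks when the fingers press it with more than 70 N in all (35 N from either side).
- dish5: A lidded bead dish: white with a clear lid, thin polystyrene, 60 mm in diameter, 16 mm high, about 60 g, flat above and below. Origin: centre of the underside. All alike; four or five of the six are there. Grip it lightly across its diameter: a grip of 20 to 25 N is right; it cracks when the fingers press it with more than 70 N in all (35 N from either side).
- spool: A thread spool among the dishes, 38 mm in diameter, 38 mm high, standing. Origin: centre of the underside. Leave it.
- vial: An amber vial with a white cap among the dishes, 44 mm in diameter, 72 mm high. Origin: centre of the underside. Leave it.
- spool_b: Another spool like that, at the back right of the bench. Leave it.
- vial_b: Another vial like that, at the back left of the bench. Leave it.
- glue: A glue bottle, 44 mm in diameter, 125 mm high, at the left. Origin: centre of the underside. Leave it.
Mind the look-alikes: they are no part of the job. Several things have the shape of the cover; the one meant has the colours described above. What is shaped like the dish1 but blue is not meant.

How it is judged:
By the outcome, as a careful person would: the job done as asked, in the order asked, and still so for the second after the job is handed in, with the robot touching nothing.
Of dish0, dish1, dish2, dish3, dish4, dish5 only 4 to 5 are there at a start; the rules pass over those that are not, and their reading is None.
At some moment in a run one of dish0, dish1, dish2, dish3, dish4, dish5 may be knocked a few centimetres aside while the robot is not near it.
It also fails if it takes over 210 s, if anything falls off the work surface, if the arm or the gripper's body presses on something with over 40 N, if the wrist force passes 120 N, or if a joint passes its speed limit or range.

## Working session

There is one attempt and no reset: what is moved stays moved. The work goes in short steps, Python scripts to look and compute and a tool call to move; the robot and the scene stay as the last step left them, time stands still between calls to the robot, and variables do not carry over. Pictures are saved under pics/ and viewed, at most 14 in all, crops included, and the job is handed in when it is done.

Besides the shell and the picture viewer there is one more tool, called after "Call:" in YAML: its name, and indented under it one key for each argument. move_arm: Moves the arm, as the interface text tells. Scaled input: -1 to 1 covers 0.025 m each way for a shift and 8 degrees each way for a turn. Its arguments: {"type":"object","properties":{"plan":{"type":"array"}},"required":["plan"]}

```bash
ls; mkdir -p pics; python3 - <<'E'
from workcell import manip, viewer
import cv2, json
o=manip.get_obs(); print(o, manip.tip_extent)
for n in ("scene","top"):
    d=viewer.get_image(n); cv2.imwrite(f"pics/{n}0.png",d["image"][:,:,::-1]); print(n,d["intrinsics"],d["world_from_camera"])
E
```

```text
pics
{'time': 0.0, 'joint_positions': array([-1.42859547e+00,  4.91573276e-01,  1.55948740e+00, -1.32113170e-05,
        1.09170218e+00, -1.05603301e-01]), 'qd': array([-1.42034010e-04, -1.53733040e-04, -2.03387915e-04, -9.75021172e-04,
       -1.43015546e-04, -6.44964371e-05]), 'tau': array([-2.38218774e-03, -6.18460965e+01, -2.61597919e+01, -1.35370165e-04,
        4.04882070e-03, -1.53572376e-06]), 'position': array([ 0.15331045, -0.60586151,  0.40410603]), 'tool_rot': array([[ 9.69451861e-01,  2.45281590e-01, -1.77448975e-04],
       [ 2.45281629e-01, -9.69451177e-01,  1.15672858e-03],
       [ 1.11696107e-04, -1.16491764e-03, -9.99999315e-01]]), 'contact_force': array([-0.33701514, -0.4823076 ,  0.58769973]), 'wrist_torque': array([ 0.05750381, -0.08389341,  0.00514816]), 'finger_force': 0.0, 'width': 0.0855844472951298} 0.1734
scene [[484.55993559   0.         276.66339481]
 [  0.         484.55993559 212.04371111]
 [  0.           0.           1.        ]] [[ 0.00837119 -0.76708904  0.64148603  1.44228212]
 [ 0.99996303  0.00516129 -0.00687733  0.0034065 ]
 [ 0.00196463  0.64151989  0.76710389  1.24120695]
 [ 0.          0.          0.          1.        ]]
top [[392.74009301   0.         277.2509211 ]
 [  0.         392.74009301 211.52437355]
 [  0.           0.           1.        ]] [[ 0.04669035  0.97749326 -0.2057351   0.24128189]
 [-0.99890556  0.04511749 -0.01233241 -0.01564087]
 [-0.0027726   0.20608574  0.97853001  1.35582422]
 [ 0.          0.          0.          1.        ]]
```

View pics/top0.png

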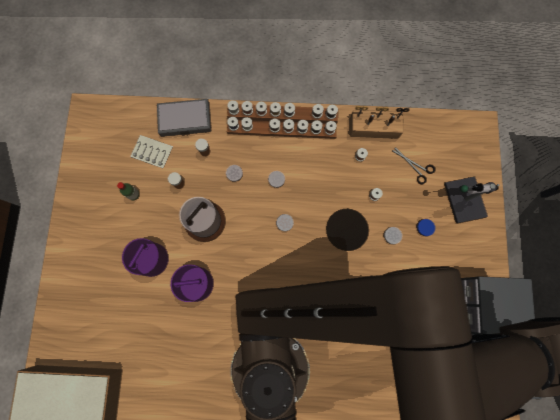

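View pics/scene0.png

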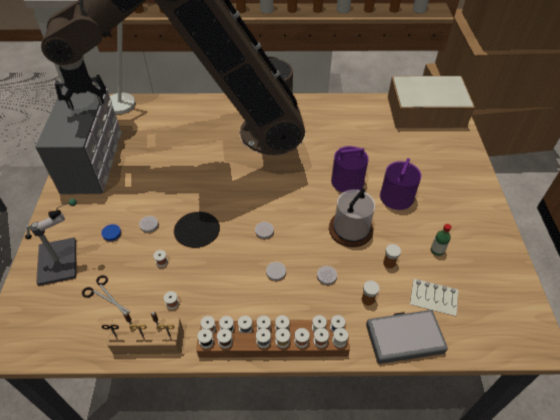

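The top view shows the clear cover at about (200,217), the mat at (347,230) and dishes at (234,173), (277,179), (285,223) and (393,236). The blue decoy is at (426,228). The scene view shows the same four dishes.

```bash
cat > h.py <<'E'
import numpy as np, cv2
from workcell import manip, viewer, job
def grab(n,save=None):
    d=viewer.get_image(n)
    if save: cv2.imwrite(f"pics/{save}.png",d["image"][:,:,::-1])
    return d
def ray(d,u,v):
    K=d["intrinsics"];T=d["world_from_camera"]
    r=T[:3,:3]@np.array([(u-K[0,2])/K[0,0],-(v-K[1,2])/K[1,1],-1]); return T[:3,3],r/np.linalg.norm(r)
def onz(d,u,v,z):
    o,r=ray(d,u,v); return o+r*(z-o[2])/r[2]
def tri(d1,p1,d2,p2):
    o1,a=ray(d1,*p1);o2,b=ray(d2,*p2)
    s=np.linalg.lstsq(np.c_[a,-b],o2-o1,rcond=None)[0]
    return (o1+a*s[0]+o2+b*s[1])/2, np.linalg.norm(o1+a*s[0]-o2-b*s[1])
def proj(d,P):
    T=np.linalg.inv(d["world_from_camera"]);c=T[:3,:3]@np.asarray(P)+T[:3,3];K=d["intrinsics"]
    return K[0,0]*c[0]/-c[2]+K[0,2],K[1,1]*-c[1]/-c[2]+K[1,2]
def dishes(d,z=0.016,amin=80,amax=600):
    """pale grey, unsaturated, dish-sized blobs -> centre of the outline on plane z"""
    hsv=cv2.cvtColor(d["image"],cv2.COLOR_RGB2HSV)
    m=cv2.inRange(hsv,(0,0,95),(180,75,255)); m=cv2.morphologyEx(m,cv2.MORPH_CLOSE,np.ones((3,3),np.uint8))
    out=[]
    for c in cv2.findContours(m,cv2.RETR_EXTERNAL,cv2.CHAIN_APPROX_NONE)[0]:
        A=cv2.contourArea(c)
        if amin<A<amax and len(c)>5:
            (u,v),(a,b),_=cv2.fitEllipse(c)
            out.append((round(u,1),round(v,1),round(min(a,b),1),round(max(a,b),1),onz(d,u,v,z).round(4)))
    return out
E
python3 - <<'E'
from h import *
ims=[]
for n,(x,y) in (("top",(160,180)),("scene",(315,170))):
    d=grab(n)
    for q in dishes(d): 
        if 0.4<q[4][0]<.95: print(n,q)
    c=d["image"][y:y+80,x:x+80,::-1]; ims.append(cv2.resize(c,None,fx=5,fy=5,interpolation=cv2.INTER_CUBIC))
    g=cv2.cvtColor(d["image"],cv2.COLOR_RGB2HSV)
    m=(g[:,:,2]<45).astype(np.uint8)
    k,l,s,ce=cv2.connectedComponentsWithStats(m)
    for i in range(1,k):
        if 30<s[i,4]<4000: print(n,"dark",s[i],ce[i].round(1),onz(d,*ce[i],.003).round(4))
cv2.imwrite("pics/c1.png",np.hstack(ims))
E
```

```text
top (392.9, 235.1, 15.8, 17.1, array([ 0.4587, -0.4002,  0.016 ]))
top (284.4, 222.1, 16.4, 16.8, array([ 0.4865, -0.0254,  0.016 ]))
top (375.9, 193.8, 10.4, 13.0, array([ 0.6026, -0.3425,  0.016 ]))
top (173.8, 178.1, 11.7, 12.5, array([0.6271, 0.3739, 0.016 ]))
top (276.2, 178.6, 15.3, 16.1, array([0.642 , 0.0106, 0.016 ]))
top (233.8, 172.5, 15.4, 15.9, array([0.6577, 0.1624, 0.016 ]))
top (430.7, 177.6, 6.2, 85.4, array([ 0.6708, -0.5366,  0.016 ]))
top (361.3, 154.0, 10.1, 13.1, array([ 0.7481, -0.2909,  0.016 ]))
top (201.0, 144.3, 11.3, 12.0, array([0.7586, 0.2886, 0.016 ]))
top (302.4, 125.9, 10.2, 13.2, array([ 0.8466, -0.0757,  0.016 ]))
top dark [160 129  50   7 101] [185.2 132.1] [0.8086 0.3536 0.003 ]
top dark [519 161  21  16  35] [528.9 168.5] [ 0.7255 -0.8954  0.003 ]
top dark [445 183  35  40 370] [458.5 198.5] [ 0.6022 -0.6373  0.003 ]
top dark [471 184  12   7  66] [477.2 187.2] [ 0.647 -0.706  0.003]
top dark [   0  199   20  112 1161] [  6.2 239.5] [0.3832 0.9376 0.003 ]
top dark [187 202  20  23  94] [195.5 212.4] [0.5094 0.2888 0.003 ]
top dark [ 327  209   41
[... 2597 characters left out ...]
52] [549.8 223.7] [0.4626 0.9071 0.003 ]
scene dark [ 49 211  11   8  59] [ 54.2 214.1] [ 0.4108 -0.7233  0.003 ]
scene dark [ 175  212   44   35 1192] [196.6 229.2] [ 0.4773 -0.245   0.003 ]
scene dark [338 228  34  19 191] [356.6 240.3] [0.5256 0.2675 0.003 ]
scene dark [ 33 230  11   6  43] [ 38.5 232.4] [ 0.487  -0.7517  0.003 ]
scene dark [ 49 261  27  14 158] [ 63.1 266.4] [ 0.618 -0.637  0.003]
scene dark [ 39 276  36   9  49] [ 56.3 280.3] [ 0.6672 -0.6436  0.003 ]
scene dark [378 351  67  12 139] [410.1 356.7] [0.9121 0.3663 0.003 ]
scene dark [ 460  375   78   45 1539] [497.4 396.5] [1.0186 0.5676 0.003 ]
scene dark [   7  379   76   41 1397] [ 45.1 398.3] [ 1.0144 -0.5739  0.003 ]
```

View pics/c1.png

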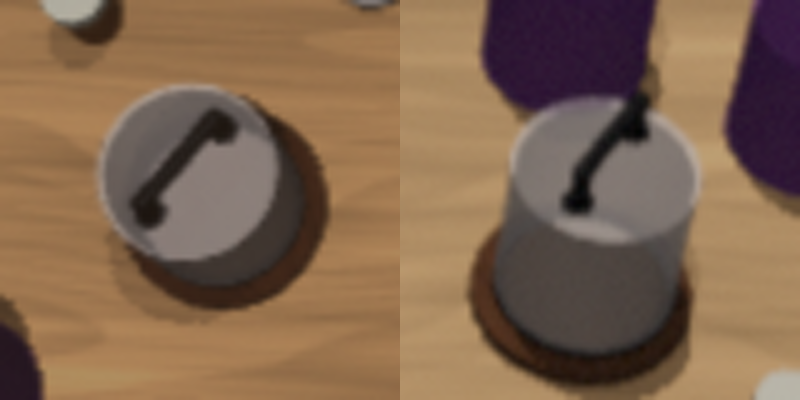

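```bash
python3 - <<'E'
from h import *
t=grab("top");s=grab("scene")
print("lid",onz(t,198,214.6,.130),onz(s,315+204/5,170+168/5,.130))
A=tri(t,(189,219),s,(351,206)),tri(t,(202.6,203.6),s,(363,189.6));print(A)
for z in(.16,.163):
  for d,p,q in((t,(189.2,219),(202.6,203.6)),(s,(351,206),(363,189.6))):
    a=onz(d,*p,z);b=onz(d,*q,z);print(z,a,b,(a+b)/2,np.degrees(np.arctan2(b[1]-a[1],b[0]-a[0])),np.linalg.norm(a-b))
# dark/brown foot in scene
h=cv2.cvtColor(s["image"],cv2.COLOR_RGB2HSV)
E
```

```text
lid [0.47736382 0.25158703 0.13      ] [0.48125258 0.25382032 0.13      ]
((array([0.46582196, 0.26388898, 0.10616172]), np.float64(0.04039323610860993)), (array([0.49820125, 0.24339765, 0.20785434]), np.float64(0.038420737553638916)))
0.16 [0.45644688 0.27109532 0.16      ] [0.50723353 0.2337686  0.16      ] [0.48184021 0.25243196 0.16      ] -36.31480661422594 0.06302830870098809
0.16 [0.5164332 0.2318825 0.16     ] [0.45131626 0.27521196 0.16      ] [0.48387473 0.25354723 0.16      ] 146.3598073446658 0.07821545403155399
0.163 [0.45590709 0.27037597 0.163     ] [0.50656633 0.2331429  0.163     ] [0.48123671 0.25175944 0.163     ] -36.31480661422591 0.06287018769710843
0.163 [0.51900213 0.23124855 0.163     ] [0.45406587 0.27445779 0.163     ] [0.486534   0.25285317 0.163     ] 146.35980734466577 0.07799843141334632
```

```bash
cat >> h.py <<'E'
def plan(wps,step=0.8,grip=0.0,start=None):
    """wps: (x,y,z,yaw_deg of tool y,[step m/0.025]); prints rows in calls of 12"""
    o=manip.get_obs(); p=o["position"].copy(); R=o["tool_rot"]
    yaw=np.degrees(np.arctan2(R[1,1],R[0,1])) 
    if start is not None: p=np.array(start[:3],float);yaw=start[3]
    rows=[]
    for w in wps:
        st=w[4] if len(w)>4 else step
        d=np.array(w[:3])-p; dy=(w[3]-yaw+180)%360-180
        n=max(1,int(np.ceil(np.linalg.norm(d)/.025/st-.02)),int(np.ceil(abs(dy)/7.9)))
        for i in range(n):
            goal=p+(np.array(w[:3])-p)/(n-i)
            a=np.radians(yaw); Y=np.array([np.cos(a),np.sin(a),0]);Z=np.array([0,0,-1]);X=np.cross(Y,Z)
            s=np.clip(np.round(np.array([X,Y,Z])@(goal-p)/.025,2),-1,1)
            t=np.clip(round(-((w[3]-yaw+180)%360-180)/(n-i)/8,2),-1,1)
            rows.append([*map(float,s),float(t),grip]); p=p+(s@np.array([X,Y,Z]))*.025; yaw-=t*8
    for i in range(0,len(rows),12):
        print("["+", ".join("%g"%(v+0) for r in rows[i:i+12] for v in r)+"]")
    print(len(rows),"rows; end",p.round(4),round(yaw,1))
E
python3 - <<'E'
from h import *
plan([(.36,-.42,.42,-20),(.52,-.05,.42,55),(.481,.2525,.42,55)],step=.98)
E
```

```text
[0.82, -0.43, -0.05, -0.58, 0, 0.85, -0.36, -0.05, -0.58, 0, 0.88, -0.29, -0.05, -0.58, 0, 0.9, -0.22, -0.05, -0.58, 0, 0.92, -0.15, -0.05, -0.58, 0, 0.92, -0.08, -0.05, -0.58, 0, 0.93, 0, -0.05, -0.58, 0, 0.92, 0.08, -0.05, -0.58, 0, 0.92, 0.15, -0.05, -0.58, 0, 0.9, 0.22, -0.06, -0.59, 0, 0.88, 0.3, -0.05, -0.58, 0, 0.85, 0.36, -0.06, -0.59, 0]
[0.95, 0.06, 0, -0.55, 0, 0.94, 0.13, 0, -0.55, 0, 0.93, 0.2, 0, -0.55, 0, 0.91, 0.27, 0, -0.55, 0, 0.88, 0.34, 0, -0.55, 0, 0.86, 0.41, 0, -0.55, 0, 0.82, 0.47, 0, -0.55, 0, 0.78, 0.53, 0, -0.55, 0, 0.74, 0.59, 0, -0.55, 0, 0.69, 0.65, 0, -0.55, 0, 0.64, 0.7, 0, -0.55, 0, 0.59, 0.75, 0, -0.55, 0]
[0.53, 0.79, 0, -0.55, 0, 0.47, 0.82, 0, -0.56, 0, 0.4, 0.86, 0, -0.55, 0, 0.33, 0.89, 0, -0.56, 0, 0.26, 0.91, 0, -0.55, 0, 0.63, 0.69, 0, 0, 0, 0.63, 0.69, 0, 0, 0, 0.63, 0.69, 0, 0, 0, 0.63, 0.69, 0, 0, 0, 0.63, 0.69, 0, 0, 0, 0.63, 0.7, 0, 0, 0, 0.63, 0.69, 0, 0, 0]
[0.63, 0.7, 0, 0, 0, 0.64, 0.69, 0, 0, 0, 0.63, 0.7, 0, 0, 0, 0.64, 0.69, 0, 0, 0, 0.63, 0.7, 0, 0, 0, 0.64, 0.69, 0, 0, 0]
42 rows; end [0.4809 0.2524 0.42  ] 55.0
```

Call:
move_arm:
  plan: [0.82,-0.43,-0.05,-0.58,0,0.85,-0.36,-0.05,-0.58,0,0.88,-0.29,-0.05,-0.58,0,0.9,-0.22,-0.05,-0.58,0,0.92,-0.15,-0.05,-0.58,0,0.92,-0.08,-0.05,-0.58,0,0.93,0,-0.05,-0.58,0,0.92,0.08,-0.05,-0.58,0,0.92,0.15,-0.05,-0.58,0,0.9,0.22,-0.06,-0.59,0,0.88,0.3,-0.05,-0.58,0,0.85,0.36,-0.06,-0.59,0]

```text
time: 1.8
position: [0.3605, -0.4193, 0.4202]
tool_rot: [[0.339, 0.941, -0.0], [0.941, -0.339, -0.0], [-0.0, 0.0, -1.0]]
contact_force: [0.1, -1.3, 0.4]
width: 0.0853
finger_force: 0.0
```

Call:
move_arm:
  plan: [0.95,0.06,0,-0.55,0,0.94,0.13,0,-0.55,0,0.93,0.2,0,-0.55,0,0.91,0.27,0,-0.55,0,0.88,0.34,0,-0.55,0,0.86,0.41,0,-0.55,0,0.82,0.47,0,-0.55,0,0.78,0.53,0,-0.55,0,0.74,0.59,0,-0.55,0,0.69,0.65,0,-0.55,0,0.64,0.7,0,-0.55,0,0.59,0.75,0,-0.55,0]

```text
time: 3.3
position: [0.4734, -0.158, 0.4203]
tool_rot: [[-0.544, 0.839, 0.0], [0.839, 0.544, -0.0], [-0.0, 0.0, -1.0]]
contact_force: [0.1, -0.5, -0.3]
width: 0.0854
finger_force: 0.0
```

Call:
move_arm:
  plan: [0.53,0.79,0,-0.55,0,0.47,0.82,0,-0.56,0,0.4,0.86,0,-0.55,0,0.33,0.89,0,-0.56,0,0.26,0.91,0,-0.55,0,0.63,0.69,0,0,0,0.63,0.69,0,0,0,0.63,0.69,0,0,0,0.63,0.69,0,0,0,0.63,0.69,0,0,0,0.63,0.7,0,0,0,0.63,0.69,0,0,0]

```text
time: 4.8
position: [0.499, 0.1132, 0.4202]
tool_rot: [[-0.819, 0.574, 0.0], [0.574, 0.819, -0.0], [-0.0, 0.0, -1.0]]
contact_force: [0.0, -0.1, -0.0]
width: 0.0853
finger_force: 0.0
```

Call:
move_arm:
  plan: [0.63,0.7,0,0,0,0.64,0.69,0,0,0,0.63,0.7,0,0,0,0.64,0.69,0,0,0,0.63,0.7,0,0,0,0.64,0.69,0,0,0,0,0,0,0,0]

```text
time: 5.68
position: [0.4806, 0.2534, 0.4201]
tool_rot: [[-0.82, 0.572, -0.0], [0.572, 0.82, -0.0], [0.0, -0.0, -1.0]]
contact_force: [-0.0, -0.2, -0.1]
width: 0.0856
finger_force: 0.0
```

```bash
python3 - <<'E'
from h import *
w=grab("wrist","w1");t=grab("top","top1")
print(w["intrinsics"],w["world_from_camera"])
o=manip.get_obs();print(o["time"],o["position"],o["tool_rot"])
print("handle expected px",proj(w,(.481,.2525,.16)))
cv2.imwrite("pics/m1.png",np.hstack([cv2.resize(w["image"],(400,300)),cv2.resize(t["image"],(400,300))])[:,:,::-1])
E
```

```text
[[307.39959777   0.         279.39276062]
 [  0.         307.39959777 207.70567991]
 [  0.           0.           1.        ]] [[ 5.72680726e-01 -7.87252027e-01 -2.28628590e-01  4.23657176e-01]
 [ 8.19778358e-01  5.50121467e-01  1.59153431e-01  2.93948590e-01]
 [ 4.79634002e-04 -2.78568873e-01  9.60416135e-01  3.88331241e-01]
 [ 0.00000000e+00  0.00000000e+00  0.00000000e+00  1.00000000e+00]]
5.775 [0.48089905 0.2522016  0.42007232] [[-8.19396308e-01  5.73227416e-01 -1.45362615e-04]
 [ 5.73227432e-01  8.19396258e-01 -2.88733107e-04]
 [-4.64001495e-05 -3.19912680e-04 -9.99999948e-01]]
handle expected px (np.float64(277.78625340856706), np.float64(213.28651162154972))
```

View pics/m1.png

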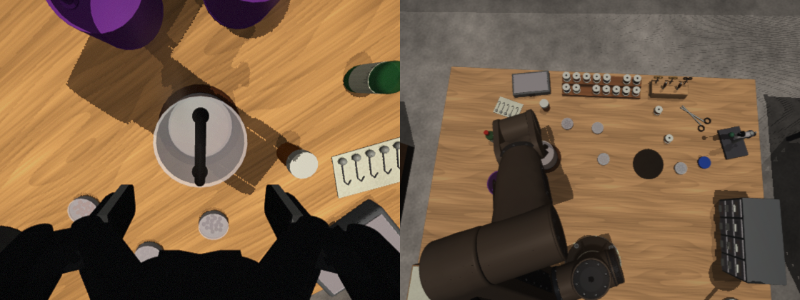

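```bash
python3 - <<'E'
from h import *
w=grab("wrist");g=w["image"].max(2)
m=(g<50).astype(np.uint8);m[:, :245]=0;m[:,315:]=0;m[:140]=0;m[275:]=0
for v in range(145,272,8):
    u=np.where(m[v])[0]
    if len(u): print(v,u.min(),u.max(),onz(w,(u.min()+u.max())/2,v,.160).round(4))
ims=w["image"][110:290,200:380]
cv2.imwrite("pics/w2.png",cv2.resize(ims,None,fx=3.3,fy=3.3)[:,:,::-1])
E
```

```text
153 274 289 [0.4448 0.2802 0.16  ]
161 271 292 [0.4496 0.2768 0.16  ]
169 274 289 [0.4545 0.2734 0.16  ]
177 275 288 [0.4595 0.2699 0.16  ]
185 275 288 [0.4645 0.2664 0.16  ]
193 274 288 [0.4694 0.2626 0.16  ]
201 275 288 [0.4748 0.2593 0.16  ]
209 275 288 [0.48   0.2556 0.16  ]
217 275 287 [0.4851 0.2515 0.16  ]
225 274 287 [0.4903 0.2474 0.16  ]
233 272 289 [0.4958 0.2436 0.16  ]
241 270 290 [0.5012 0.2394 0.16  ]
249 274 287 [0.5071 0.2357 0.16  ]
257 276 285 [0.5129 0.2317 0.16  ]
```

View pics/w2.png

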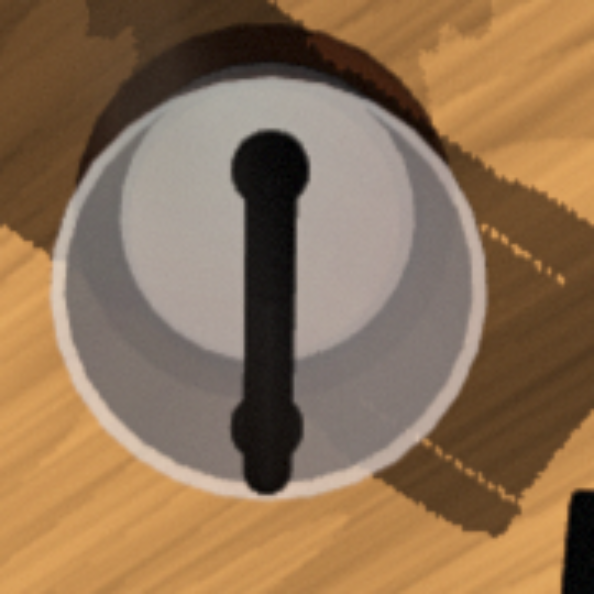

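```bash
python3 - <<'E'
from h import *
w=grab("wrist")
print(onz(w,281.8,197,.130))
plan([(.482,.253,.345,54.5),(.482,.253,.3165,54.5,.4)],step=.98)
E
```

```text
[0.47878365 0.25684844 0.13      ]
[0, 0.02, 0.75, 0.01, 0, 0, 0.01, 0.75, 0.02, 0, 0, 0.02, 0.75, 0.01, 0, 0, 0.01, 0.76, 0.02, 0, 0, 0, 0.38, 0, 0, 0, 0, 0.38, 0, 0, 0, 0, 0.38, 0, 0]
7 rows; end [0.4819 0.253  0.3164] 54.5
```

Call:
move_arm:
  plan: [0,0.02,0.75,0.01,0,0,0.01,0.75,0.02,0,0,0.02,0.75,0.01,0,0,0.01,0.76,0.02,0,0,0,0.38,0,0,0,0,0.38,0,0,0,0,0.38,0,0,0,0,0,0,0]

```text
time: 6.88
position: [0.4818, 0.2536, 0.3159]
tool_rot: [[-0.814, 0.58, -0.001], [0.58, 0.814, -0.0], [0.0, -0.001, -1.0]]
contact_force: [1.3, -1.4, 0.0]
width: 0.0854
finger_force: 0.0
```

Call:
move_arm:
  plan: [0,0,0,0,0.6,0,0,0,0,0.7,0,0,0,0,0.75,0,0,0,0,0.8,0,0,0,0,0.85,0,0,0,0,0.9,0,0,0,0,1,0,0,0,0,1,0,0,0,0,1,0,0,0,0,1]

```text
time: 8.12
position: [0.4817, 0.2536, 0.3166]
tool_rot: [[-0.814, 0.58, -0.0], [0.58, 0.814, -0.0], [-0.0, -0.0, -1.0]]
contact_force: [-2.1, -2.1, 5.3]
width: 0.0102
finger_force: 58.6
```

Call:
move_arm:
  plan: [0,0,-0.2,0,1,0,0,-0.2,0,1,0,0,-0.2,0,1,0,0,-0.3,0,1,0,0,-0.5,0,1,0,0,-0.8,0,1,0,0,-0.8,0,1,0,0,-0.8,0,1,0,0,0,0,1]

```text
time: 9.25
position: [0.4817, 0.2537, 0.4131]
tool_rot: [[-0.814, 0.58, 0.003], [0.58, 0.814, 0.001], [-0.002, 0.003, -1.0]]
contact_force: [-0.2, -0.3, -3.2]
width: 0.0101
finger_force: 58.6
```

```bash
python3 - <<'E'
from h import *
plan([(.535,.0,.42,54.5),(.475,-.2445,.40,54.5)],step=.98,grip=1)
E
```

```text
[-0.69, -0.64, -0.03, 0, 1, -0.69, -0.64, -0.02, 0, 1, -0.69, -0.64, -0.03, 0, 1, -0.69, -0.64, -0.02, 0, 1, -0.69, -0.64, -0.03, 0, 1, -0.7, -0.64, -0.02, 0, 1, -0.69, -0.64, -0.03, 0, 1, -0.7, -0.64, -0.02, 0, 1, -0.69, -0.64, -0.03, 0, 1, -0.7, -0.63, -0.02, 0, 1, -0.69, -0.64, -0.03, 0, 1, -0.34, -0.85, 0.07, 0, 1]
[-0.34, -0.85, 0.07, 0, 1, -0.34, -0.85, 0.07, 0, 1, -0.34, -0.85, 0.07, 0, 1, -0.34, -0.85, 0.07, 0, 1, -0.34, -0.85, 0.08, 0, 1, -0.34, -0.85, 0.07, 0, 1, -0.34, -0.85, 0.08, 0, 1, -0.34, -0.85, 0.07, 0, 1, -0.33, -0.85, 0.08, 0, 1, -0.34, -0.85, 0.07, 0, 1]
22 rows; end [ 0.4751 -0.2445  0.4001] 54.5
```

Call:
move_arm:
  plan: [-0.69,-0.64,-0.03,0,1,-0.69,-0.64,-0.02,0,1,-0.69,-0.64,-0.03,0,1,-0.69,-0.64,-0.02,0,1,-0.69,-0.64,-0.03,0,1,-0.7,-0.64,-0.02,0,1,-0.69,-0.64,-0.03,0,1,-0.7,-0.64,-0.02,0,1,-0.69,-0.64,-0.03,0,1,-0.7,-0.63,-0.02,0,1,-0.69,-0.64,-0.03,0,1,-0.34,-0.85,0.07,0,1]

```text
time: 10.75
position: [0.5297, -0.0231, 0.416]
tool_rot: [[-0.814, 0.581, -0.001], [0.581, 0.814, -0.0], [0.0, -0.0, -1.0]]
contact_force: [-0.2, 0.4, -2.7]
width: 0.0096
finger_force: 58.5
```

Call:
move_arm:
  plan: [-0.34,-0.85,0.07,0,1,-0.34,-0.85,0.07,0,1,-0.34,-0.85,0.07,0,1,-0.34,-0.85,0.07,0,1,-0.34,-0.85,0.08,0,1,-0.34,-0.85,0.07,0,1,-0.34,-0.85,0.08,0,1,-0.34,-0.85,0.07,0,1,-0.33,-0.85,0.08,0,1,-0.34,-0.85,0.07,0,1,0,0,0,0,1,0,0,0,0,1]

```text
time: 12.25
position: [0.4751, -0.2441, 0.3981]
tool_rot: [[-0.814, 0.581, -0.001], [0.581, 0.814, 0.001], [0.001, 0.0, -1.0]]
contact_force: [0.7, 0.2, -2.1]
width: 0.0098
finger_force: 58.6
```

```bash
python3 - <<'E'
from h import *
s=grab("scene","s3");print(manip.get_obs()["position"])
cv2.imwrite("pics/s3c.png",cv2.resize(s["image"][120:320,100:430],None,fx=2.2,fy=2.2)[:,:,::-1])
for n in("scene","top"):
    for q in dishes(grab(n)):
        if .4<q[4][0]<.7 and q[3]>15: print(n,q)
E
```

```text
[ 0.47520389 -0.2439349   0.39821082]
scene (326.5, 274.4, 18.1, 19.7, array([0.6608, 0.1608, 0.016 ]))
scene (275.5, 270.4, 18.2, 19.5, array([0.6456, 0.0091, 0.016 ]))
scene (160.0, 257.5, 12.4, 17.2, array([ 0.5965, -0.3434,  0.016 ]))
scene (393.0, 250.3, 12.8, 15.1, array([0.5745, 0.373 , 0.016 ]))
scene (263.8, 229.1, 16.2, 18.5, array([ 0.4886, -0.0275,  0.016 ]))
scene (148.1, 223.5, 15.9, 18.5, array([ 0.463 , -0.4013,  0.016 ]))
top (284.6, 222.1, 16.4, 16.9, array([ 0.4867, -0.0259,  0.016 ]))
top (276.2, 178.6, 15.7, 16.1, array([0.642 , 0.0106, 0.016 ]))
top (233.8, 172.5, 15.5, 15.9, array([0.6577, 0.1624, 0.016 ]))
```

View pics/s3c.png

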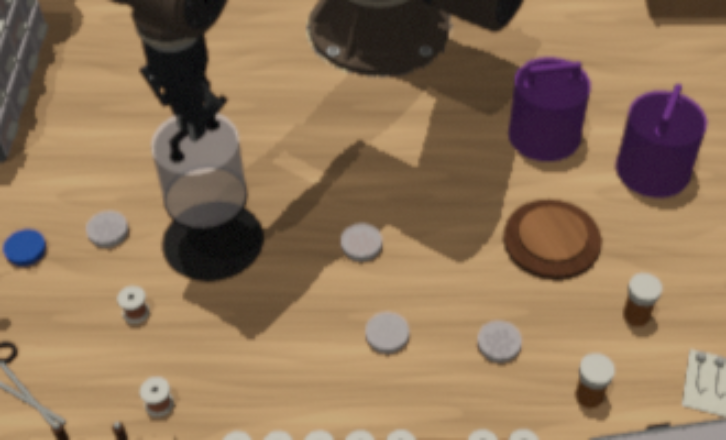

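Call:
move_arm:
  plan: [0,0,0.7,0,1,0,0,0.7,0,1,0,0,0.7,0,1,0,0,0.6,0,1,0,0,0.4,0,1,0,0,0.2,0,1,0,0,0.1,0,1,0,0,0.1,0,1,0,0,0,0,1,0,0,0,0,1]

```text
time: 13.65
position: [0.4752, -0.2445, 0.3112]
tool_rot: [[-0.814, 0.58, 0.0], [0.58, 0.814, -0.0], [-0.0, -0.0, -1.0]]
contact_force: [-0.6, -0.2, -2.3]
width: 0.0097
finger_force: 58.6
```

Call:
move_arm:
  plan: [0,0,0.04,0,1,0,0,0.04,0,1,0,0,0,0,1]

```text
time: 14.02
position: [0.4752, -0.2445, 0.3089]
tool_rot: [[-0.814, 0.58, -0.0], [0.58, 0.814, -0.0], [0.0, -0.0, -1.0]]
contact_force: [-0.8, 0.8, -1.9]
width: 0.0099
finger_force: 58.6
```

Call:
move_arm:
  plan: [0,0,0.04,0,1,0,0,0.03,0,1,0,0,0,0,1]

```text
time: 14.4
position: [0.4751, -0.2445, 0.3071]
tool_rot: [[-0.814, 0.58, -0.0], [0.58, 0.814, -0.0], [0.0, -0.0, -1.0]]
contact_force: [-0.3, -0.0, -2.8]
width: 0.01
finger_force: 58.6
```

Call:
move_arm:
  plan: [0,0,0.03,0,1,0,0,0.02,0,1,0,0,0,0,1]

```text
time: 14.78
position: [0.4752, -0.2445, 0.306]
tool_rot: [[-0.814, 0.58, 0.0], [0.58, 0.814, -0.0], [-0.0, -0.0, -1.0]]
contact_force: [0.0, 0.2, -2.6]
width: 0.0098
finger_force: 58.6
```

Call:
move_arm:
  plan: [0,0,0.02,0,1,0,0,0.02,0,1,0,0,0,0,1]

```text
time: 15.15
position: [0.4752, -0.2448, 0.3057]
tool_rot: [[-0.814, 0.58, 0.001], [0.58, 0.814, -0.001], [-0.002, -0.001, -1.0]]
contact_force: [-3.6, -1.9, 7.9]
width: 0.0101
finger_force: 59.8
```

Call:
move_arm:
  plan: [0,0,0.02,0,1,0,0,0,0,1]

```text
time: 15.4
position: [0.4751, -0.2449, 0.3056]
tool_rot: [[-0.814, 0.58, 0.001], [0.58, 0.814, -0.002], [-0.002, -0.001, -1.0]]
contact_force: [-4.7, -2.8, 11.8]
width: 0.0098
finger_force: 60.4
```

Call:
move_arm:
  plan: [0,0,-0.02,0,1,0,0,-0.01,0,1,0,0,0,0,0.85,0,0,0,0,0.7,0,0,0,0,0.5,0,0,0,0,0.2,0,0,0,0,0,0,0,0,0,0,0,0,0,0,0]

```text
time: 16.52
position: [0.4752, -0.2445, 0.3052]
tool_rot: [[-0.814, 0.58, 0.0], [0.58, 0.814, -0.0], [-0.0, -0.0, -1.0]]
contact_force: [-0.5, -0.2, -0.6]
width: 0.0856
finger_force: 0.0
```

Call:
move_arm:
  plan: [0,0,-0.3,0,0,0,0,-0.6,0,0,0,0,-0.8,0,0,0,0,-0.8,0,0,0,0,-0.8,0,0,0,0,0,0,0]

```text
time: 17.27
position: [0.4751, -0.2444, 0.3897]
tool_rot: [[-0.814, 0.58, 0.003], [0.58, 0.814, -0.002], [-0.004, 0.0, -1.0]]
contact_force: [-0.3, -0.5, 0.0]
width: 0.0855
finger_force: 0.0
```

```bash
python3 - <<'E'
from h import *
ims=[]
for n in("top","scene"):
    d=grab(n); h=cv2.cvtColor(d["image"],cv2.COLOR_RGB2HSV)
    u,v=proj(d,(.48,.253,.014)); u,v=int(u),int(v); print(n,u,v,h[v,u])
    c=h[v-40:v+40,u-40:u+40]
    ims.append(cv2.resize(d["image"][v-35:v+35,u-35:u+35],None,fx=5.5,fy=5.5))
    m=np.zeros(h.shape[:2],np.uint8); m[v-40:v+40,u-40:u+40]=(c[:,:,2]<80)
    for k in cv2.findContours(m,cv2.RETR_EXTERNAL,cv2.CHAIN_APPROX_NONE)[0]:
        if cv2.contourArea(k)>150: e=cv2.fitEllipse(k);print(e,onz(d,*e[0],.010))
    m[:]=0; m[v-20:v+20,u-20:u+20]=c[20:60,20:60,2]>85
    for k in cv2.findContours(m,cv2.RETR_EXTERNAL,cv2.CHAIN_APPROX_NONE)[0]:
        if cv2.contourArea(k)>150: e=cv2.fitEllipse(k);print("plinth",e,onz(d,*e[0],.022))
    for q in dishes(d):
        if .4<q[4][0]<.7 and q[3]>15: print(n,q)
cv2.imwrite("pics/c4.png",np.hstack(ims)[:,:,::-1])
E
```

```text
top 204 220 [ 12 158 121]
((216.09593200683594, 232.09339904785156), (55.418155670166016, 66.6268539428711), 132.02745056152344) [0.44170837 0.20961231 0.01      ]
plinth ((203.4011688232422, 220.2182159423828), (26.45830726623535, 28.395305633544922), 53.515750885009766) [0.47927253 0.25472261 0.022     ]
plinth ((207.19677734375, 223.7901611328125), (46.695465087890625, 54.41122817993164), 139.14170837402344) [0.46737925 0.24056491 0.022     ]
top (396.4, 237.7, 7.9, 15.9, array([ 0.4502, -0.4118,  0.016 ]))
top (284.6, 222.1, 16.4, 17.0, array([ 0.4866, -0.0258,  0.016 ]))
top (276.2, 178.6, 15.7, 16.1, array([0.642 , 0.0106, 0.016 ]))
top (233.8, 172.5, 15.5, 15.9, array([0.6577, 0.1624, 0.016 ]))
scene 350 226 [ 13 144 147]
plinth ((350.69366455078125, 219.75148010253906), (33.88682556152344, 43.062984466552734), 101.94867706298828) [0.45687644 0.25378524 0.022     ]
scene (326.5, 274.4, 18.1, 19.7, array([0.6606, 0.1608, 0.016 ]))
scene (275.5, 270.4, 18.0, 19.6, array([0.6456, 0.0091, 0.016 ]))
scene (160.0, 257.5, 12.5, 17.1, array([ 0.5964, -0.3435,  0.016 ]))
scene (263.7, 229.1, 16.2, 18.5, array([ 0.4885, -0.0276,  0.016 ]))
scene (148.1, 223.4, 15.5, 18.7, array([ 0.4625, -0.4015,  0.016 ]))
```

View pics/c4.png

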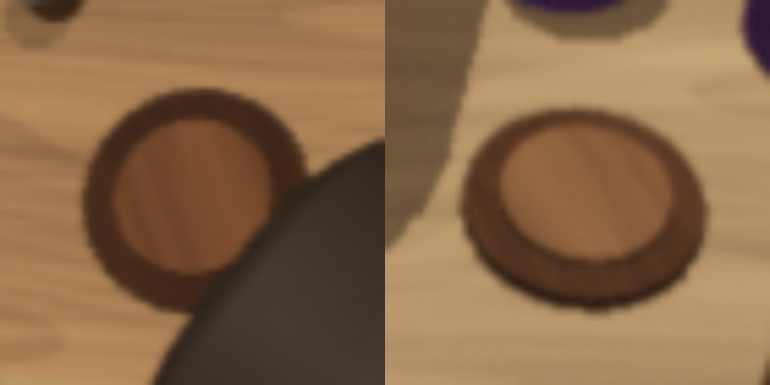

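```bash
cat >> h.py <<'E'
def near(w,xy,z=0.016,r=.045):
    return [q for q in dishes(w,z,300,8000) if np.hypot(*(q[4][:2]-xy))<r]
E
python3 - <<'E'
from h import *
t=grab("top");s=grab("scene");print(onz(s,351.4,225.9,.022),onz(t,204.5,221.4,.010))
plan([(.461,-.401,.37,54.5),(.461,-.401,.29,54.5)],step=.98)
E
```

```text
[0.48222279 0.25335207 0.022     ] [0.47741293 0.25296936 0.01      ]
[-0.45, -0.78, 0.1, 0, 0, -0.45, -0.77, 0.1, 0, 0, -0.46, -0.78, 0.1, 0, 0, -0.45, -0.77, 0.1, 0, 0, -0.46, -0.78, 0.09, 0, 0, -0.45, -0.77, 0.1, 0, 0, -0.46, -0.78, 0.09, 0, 0, 0, 0, 0.8, 0, 0, 0, 0, 0.8, 0, 0, 0, 0, 0.8, 0, 0, 0, 0, 0.8, 0, 0]
11 rows; end [ 0.461  -0.4011  0.2901] 54.5
```

Call:
move_arm:
  plan: [-0.45,-0.78,0.1,0,0,-0.45,-0.77,0.1,0,0,-0.46,-0.78,0.1,0,0,-0.45,-0.77,0.1,0,0,-0.46,-0.78,0.09,0,0,-0.45,-0.77,0.1,0,0,-0.46,-0.78,0.09,0,0,0,0,0.8,0,0,0,0,0.8,0,0,0,0,0.8,0,0,0,0,0.8,0,0,0,0,0,0,0]

```text
time: 18.98
position: [0.461, -0.4017, 0.2894]
tool_rot: [[-0.814, 0.58, -0.002], [0.58, 0.814, 0.002], [0.002, 0.0, -1.0]]
contact_force: [-0.0, 0.0, 0.3]
width: 0.0853
finger_force: 0.0
```

```bash
python3 - <<'E'
from h import *
w=grab("wrist","w5"); print(manip.get_obs()["position"]); print(near(w,(.461,-.401))); print(proj(w,(.461,-.401,.016)))
E
```

```text
[ 0.46111133 -0.40174476  0.29052212]
[(278.0, 206.6, 69.6, 71.7, array([ 0.4597, -0.4011,  0.016 ]))]
(np.float64(279.0249434306784), np.float64(207.83790840326108))
```

View pics/w5.png

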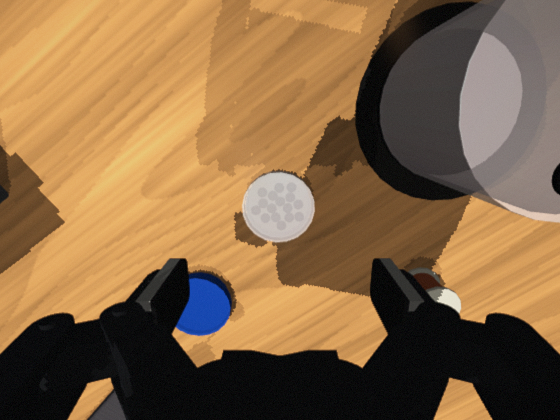

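```bash
python3 - <<'E'
from h import *
plan([(.460,-.4012,.200,54.5),(.460,-.4012,.1775,54.5,.4)],step=.98)
E
```

```text
[0.01, 0, 0.91, 0, 0, 0.01, 0, 0.9, 0, 0, 0.01, 0, 0.91, 0, 0, 0.02, -0.01, 0.9, 0, 0, 0, 0, 0.3, 0, 0, 0, 0, 0.3, 0, 0, 0, 0, 0.3, 0, 0]
7 rows; end [ 0.4599 -0.4012  0.1775] 54.5
```

Call:
move_arm:
  plan: [0.01,0,0.91,0,0,0.01,0,0.9,0,0,0.01,0,0.91,0,0,0.02,-0.01,0.9,0,0,0,0,0.3,0,0,0,0,0.3,0,0,0,0,0.3,0,0,0,0,0,0,0]

```text
time: 20.02
position: [0.46, -0.4007, 0.1776]
tool_rot: [[-0.814, 0.58, -0.0], [0.58, 0.814, 0.0], [0.0, -0.0, -1.0]]
contact_force: [-0.0, -0.9, -0.4]
width: 0.0856
finger_force: 0.0
```

Call:
move_arm:
  plan: [0,0,0,0,0.2,0,0,0,0,0.2,0,0,0,0,0.2,0,0,0,0,0.2]

```text
time: 20.52
position: [0.4599, -0.4007, 0.1778]
tool_rot: [[-0.814, 0.58, 0.0], [0.58, 0.814, -0.0], [-0.0, -0.0, -1.0]]
contact_force: [-0.3, -0.5, -0.1]
width: 0.0683
finger_force: 0.0
```

Call:
move_arm:
  plan: [0,0,0,0,0.26,0,0,0,0,0.26,0,0,0,0,0.26]

```text
time: 20.9
position: [0.4599, -0.4007, 0.1777]
tool_rot: [[-0.814, 0.58, 0.0], [0.58, 0.814, -0.0], [-0.0, -0.0, -1.0]]
contact_force: [-0.3, 0.3, 0.7]
width: 0.0632
finger_force: 0.0
```

Call:
move_arm:
  plan: [0,0,0,0,0.3,0,0,0,0,0.3,0,0,0,0,0.3]

```text
time: 21.28
position: [0.4599, -0.4007, 0.1778]
tool_rot: [[-0.814, 0.58, 0.0], [0.58, 0.814, -0.0], [-0.0, -0.0, -1.0]]
contact_force: [-0.7, -0.7, 1.0]
width: 0.0601
finger_force: 1.8
```

Call:
move_arm:
  plan: [0,0,0,0,0.32,0,0,0,0,0.32,0,0,0,0,0.32]

```text
time: 21.65
position: [0.4599, -0.4007, 0.1781]
tool_rot: [[-0.814, 0.58, 0.0], [0.58, 0.814, -0.0], [-0.0, -0.0, -1.0]]
contact_force: [-2.4, -0.3, 5.4]
width: 0.0588
finger_force: 25.5
```

```bash
python3 - <<'E'
from h import *
plan([(.46,-.401,.20,54.5,.3),(.46,-.401,.36,54.5),(.53,-.05,.40,54.5),(.4805,.2535,.36,54.5),(.4805,.2535,.24,54.5)],step=1.0,grip=.318)
E
```

```text
[0, 0, -0.29, 0, 0.318, 0, 0, -0.29, 0, 0.318, -0.01, -0.01, -0.29, 0, 0.318, 0, 0, -0.91, 0, 0.318, 0, 0, -0.92, 0, 0.318, 0, 0, -0.91, 0, 0.318, 0, 0, -0.92, 0, 0.318, 0, 0, -0.91, 0, 0.318, 0, 0, -0.92, 0, 0.318, 0, 0, -0.91, 0, 0.318, 0.39, 0.87, -0.11, 0, 0.318, 0.39, 0.87, -0.11, 0, 0.318]
[0.39, 0.87, -0.11, 0, 0.318, 0.39, 0.87, -0.11, 0, 0.318, 0.39, 0.87, -0.11, 0, 0.318, 0.39, 0.87, -0.11, 0, 0.318, 0.39, 0.87, -0.1, 0, 0.318, 0.39, 0.87, -0.11, 0, 0.318, 0.39, 0.87, -0.1, 0, 0.318, 0.39, 0.87, -0.11, 0, 0.318, 0.39, 0.87, -0.1, 0, 0.318, 0.39, 0.87, -0.11, 0, 0.318, 0.4, 0.87, -0.1, 0, 0.318, 0.39, 0.88, -0.11, 0, 0.318]
[0.4, 0.87, -0.1, 0, 0.318, 0.67, 0.67, 0.12, 0, 0.318, 0.67, 0.67, 0.12, 0, 0.318, 0.67, 0.67, 0.12, 0, 0.318, 0.66, 0.67, 0.12, 0, 0.318, 0.67, 0.67, 0.12, 0, 0.318, 0.66, 0.67, 0.12, 0, 0.318, 0.67, 0.67, 0.13, 0, 0.318, 0.66, 0.67, 0.12, 0, 0.318, 0.67, 0.68, 0.13, 0, 0.318, 0.66, 0.67, 0.12, 0, 0.318, 0.67, 0.68, 0.13, 0, 0.318]
[0.66, 0.67, 0.12, 0, 0.318, 0.67, 0.68, 0.13, 0, 0.318, 0, 0, 0.96, 0, 0.318, 0, 0, 0.96, 0, 0.318, 0, 0, 0.96, 0, 0.318, 0, 0, 0.96, 0, 0.318, 0, 0, 0.96, 0, 0.318]
43 rows; end [0.4805 0.2536 0.2399] 54.5
```

Call:
move_arm:
  plan: [0,0,-0.29,0,0.318,0,0,-0.29,0,0.318,-0.01,-0.01,-0.29,0,0.318,0,0,-0.91,0,0.318,0,0,-0.92,0,0.318,0,0,-0.91,0,0.318,0,0,-0.92,0,0.318,0,0,-0.91,0,0.318,0,0,-0.92,0,0.318,0,0,-0.91,0,0.318,0,0,0,0,0.318]

```text
time: 23.02
position: [0.46, -0.4009, 0.3612]
tool_rot: [[-0.814, 0.58, 0.002], [0.58, 0.814, -0.002], [-0.003, -0.001, -1.0]]
contact_force: [-0.2, -0.4, -1.0]
width: 0.0589
finger_force: 25.0
```

Call:
move_arm:
  plan: [0.39,0.87,-0.11,0,0.318,0.39,0.87,-0.11,0,0.318,0.39,0.87,-0.11,0,0.318,0.39,0.87,-0.11,0,0.318,0.39,0.87,-0.11,0,0.318,0.39,0.87,-0.11,0,0.318,0.39,0.87,-0.1,0,0.318,0.39,0.87,-0.11,0,0.318,0.39,0.87,-0.1,0,0.318,0.39,0.87,-0.11,0,0.318,0.39,0.87,-0.1,0,0.318,0.39,0.87,-0.11,0,0.318]

```text
time: 24.52
position: [0.5162, -0.1187, 0.3919]
tool_rot: [[-0.815, 0.58, 0.0], [0.58, 0.815, -0.0], [-0.0, -0.0, -1.0]]
contact_force: [0.7, 0.3, -0.3]
width: 0.0586
finger_force: 24.9
```

Call:
move_arm:
  plan: [0.39,0.87,-0.1,0,0.318,0.4,0.87,-0.1,0,0.318,0.39,0.88,-0.11,0,0.318,0.67,0.67,0.12,0,0.318,0.67,0.67,0.12,0,0.318,0.67,0.67,0.12,0,0.318,0.66,0.67,0.12,0,0.318,0.67,0.67,0.12,0,0.318,0.66,0.67,0.12,0,0.318,0.67,0.67,0.13,0,0.318,0.66,0.67,0.12,0,0.318,0.67,0.68,0.13,0,0.318]

```text
time: 26.02
position: [0.4949, 0.1615, 0.372]
tool_rot: [[-0.815, 0.58, 0.0], [0.58, 0.815, -0.0], [-0.0, 0.0, -1.0]]
contact_force: [0.7, -0.2, -0.9]
width: 0.0585
finger_force: 24.9
```

Call:
move_arm:
  plan: [0.66,0.67,0.12,0,0.318,0.67,0.68,0.13,0,0.318,0.66,0.67,0.12,0,0.318,0.67,0.68,0.13,0,0.318,0,0,0.5,0,0.318,0,0,0,0,0.318]

```text
time: 26.78
position: [0.4802, 0.2535, 0.346]
tool_rot: [[-0.815, 0.58, -0.002], [0.58, 0.815, -0.001], [0.001, -0.002, -1.0]]
contact_force: [0.7, -1.4, 0.1]
width: 0.0584
finger_force: 24.9
```

```bash
python3 - <<'E'
from h import *
w=grab("wrist","w6"); print(manip.get_obs()["position"]); print(proj(w,(.4805,.2535,.022)))
for n in("top","scene"):
    for q in dishes(grab(n)):
        if .4<q[4][0]<.7 and q[3]>15: print(n,q)
plan([(.4805,.2535,.208,54.5)],grip=.318)
E
```

```text
[0.48048761 0.25328866 0.34646505]
(np.float64(279.3500319119458), np.float64(193.69855899667854))
top (284.5, 222.1, 16.4, 16.7, array([ 0.4867, -0.0255,  0.016 ]))
top (276.3, 178.6, 15.4, 15.9, array([0.6421, 0.0104, 0.016 ]))
top (233.8, 172.5, 15.4, 15.9, array([0.6577, 0.1624, 0.016 ]))
scene (326.5, 274.2, 17.5, 19.8, array([0.6601, 0.1609, 0.016 ]))
scene (275.6, 270.3, 17.5, 19.7, array([0.6452, 0.0093, 0.016 ]))
scene (159.9, 257.5, 12.4, 17.1, array([ 0.5962, -0.3439,  0.016 ]))
scene (392.9, 250.1, 12.4, 15.4, array([0.5737, 0.3727, 0.016 ]))
scene (263.7, 229.3, 15.3, 18.7, array([ 0.4892, -0.0276,  0.016 ]))
[0, 0, 0.79, 0, 0.318, 0, 0, 0.8, 0, 0.318, 0, 0, 0.79, 0, 0.318, 0.01, 0, 0.8, 0, 0.318, 0, 0, 0.79, 0, 0.318, 0.01, 0, 0.8, 0, 0.318, 0, 0.01, 0.79, 0, 0.318]
7 rows; end [0.4806 0.2535 0.2081] 54.5
```

View pics/w6.png

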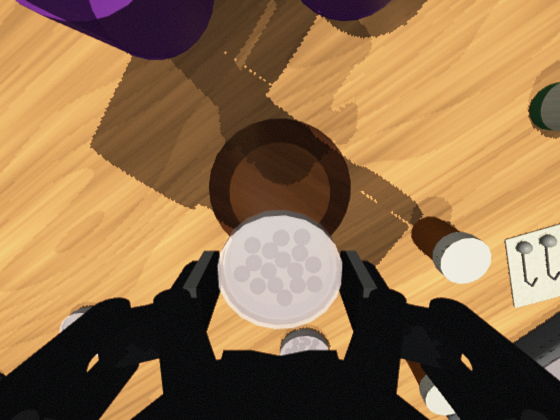

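Call:
move_arm:
  plan: [0,0,0.79,0,0.318,0,0,0.8,0,0.318,0,0,0.79,0,0.318,0.01,0,0.8,0,0.318,0,0,0.79,0,0.318,0.01,0,0.8,0,0.318,0,0.01,0.7,0,0.318,0,0,0,0,0.318]

```text
time: 27.92
position: [0.4806, 0.2535, 0.2096]
tool_rot: [[-0.814, 0.581, -0.001], [0.581, 0.814, -0.001], [0.001, -0.001, -1.0]]
contact_force: [-0.3, 0.3, -0.1]
width: 0.0585
finger_force: 24.9
```

Call:
move_arm:
  plan: [0,0,0.1,0,0.318,0,0,0.1,0,0.318,0,0,0.08,0,0.318,0,0,0,0,0.318]

```text
time: 28.42
position: [0.4805, 0.254, 0.2032]
tool_rot: [[-0.814, 0.58, 0.0], [0.58, 0.814, -0.0], [-0.0, -0.0, -1.0]]
contact_force: [0.3, -0.7, -0.5]
width: 0.0583
finger_force: 24.9
```

Call:
move_arm:
  plan: [0,0,0.05,0,0.318,0,0,0,0,0.318]

```text
time: 28.68
position: [0.4805, 0.254, 0.2019]
tool_rot: [[-0.814, 0.58, -0.0], [0.58, 0.814, -0.0], [-0.0, -0.0, -1.0]]
contact_force: [0.7, -0.2, -1.0]
width: 0.0584
finger_force: 24.9
```

Call:
move_arm:
  plan: [0,0,0.04,0,0.318,0,0,0.03,0,0.318,0,0,0,0,0.318]

```text
time: 29.05
position: [0.4805, 0.254, 0.2002]
tool_rot: [[-0.814, 0.58, 0.0], [0.58, 0.814, -0.0], [-0.0, -0.0, -1.0]]
contact_force: [-0.3, -0.0, 0.1]
width: 0.0586
finger_force: 25.0
```

Call:
move_arm:
  plan: [0,0,0.02,0,0.318,0,0,0,0,0.318]

```text
time: 29.3
position: [0.4805, 0.254, 0.2001]
tool_rot: [[-0.814, 0.58, 0.0], [0.58, 0.814, 0.0], [-0.0, 0.0, -1.0]]
contact_force: [-1.5, -1.0, 6.6]
width: 0.0583
finger_force: 25.5
```

```bash
python3 - <<'E'
from h import *
plan([(.4805,.254,.290,54.5),(.6588,.1617,.29,54.5)],step=1.0,grip=0)
E
```

```text
[0, 0, -0.9, 0, 0, 0, 0, -0.9, 0, 0, 0, 0, -0.9, 0, 0, 0, 0, -0.9, 0, 0, -0.88, 0.13, 0, 0, 0, -0.88, 0.13, 0, 0, 0, -0.88, 0.12, 0, 0, 0, -0.89, 0.13, 0, 0, 0, -0.88, 0.12, 0, 0, 0, -0.89, 0.13, 0, 0, 0, -0.88, 0.12, 0, 0, 0, -0.89, 0.13, 0, 0, 0]
[-0.88, 0.12, 0, 0, 0]
13 rows; end [0.6587 0.1616 0.2901] 54.5
```

Call:
move_arm:
  plan: [0,0,0,0,0.3,0,0,0,0,0.28,0,0,0,0,0.2,0,0,0,0,0.1,0,0,0,0,0,0,0,0,0,0]

```text
time: 30.05
position: [0.4805, 0.254, 0.1996]
tool_rot: [[-0.814, 0.58, 0.0], [0.58, 0.814, -0.0], [-0.0, -0.0, -1.0]]
contact_force: [0.3, 0.0, -0.0]
width: 0.0853
finger_force: 0.0
```

Call:
move_arm:
  plan: [0,0,-0.5,0,0,0,0,-0.9,0,0,0,0,-0.9,0,0,0,0,-0.9,0,0,-0.88,0.13,-0.4,0,0,-0.88,0.13,0,0,0,-0.88,0.12,0,0,0,-0.89,0.13,0,0,0,-0.88,0.12,0,0,0,-0.89,0.13,0,0,0,-0.88,0.12,0,0,0,-0.89,0.13,0,0,0]

```text
time: 31.55
position: [0.6403, 0.1709, 0.2887]
tool_rot: [[-0.814, 0.581, -0.001], [0.581, 0.814, -0.0], [0.001, -0.001, -1.0]]
contact_force: [-0.7, 0.4, 0.1]
width: 0.0852
finger_force: 0.0
```

Call:
move_arm:
  plan: [-0.88,0.12,0,0,0,0,0,0,0,0,0,0,0,0,0]

```text
time: 31.92
position: [0.6585, 0.1615, 0.2889]
tool_rot: [[-0.814, 0.581, -0.001], [0.581, 0.814, -0.0], [0.001, -0.001, -1.0]]
contact_force: [-0.4, 0.3, -0.5]
width: 0.0855
finger_force: 0.0
```

```bash
python3 - <<'E'
from h import *
w=grab("wrist","w7"); print(manip.get_obs()["position"]); q=near(w,(.6588,.1617)); print(q)
s=grab("scene")
h=[x for x in dishes(s,.038) if np.hypot(x[4][0]-.4805,x[4][1]-.254)<.03];print("stack",h)
x,y=q[0][4][:2]
plan([(x,y,.200,54.5),(x,y,.1778,54.5,.4)],step=1)
E
```

```text
[0.65832818 0.16173761 0.28918636]
[(280.3, 207.3, 69.8, 71.9, array([0.6587, 0.1628, 0.016 ]))]
stack [(354.7, 223.0, 12.4, 15.6, array([0.4833, 0.2619, 0.038 ]))]
[0, 0.01, 0.89, 0, 0, 0, 0.01, 0.9, 0, 0, 0, 0.01, 0.89, 0, 0, 0.01, 0.01, 0.9, 0, 0, 0, 0, 0.29, 0, 0, 0, 0, 0.3, 0, 0, 0, 0, 0.29, 0, 0]
7 rows; end [0.6587 0.1628 0.1779] 54.5
```

Call:
move_arm:
  plan: [0,0.01,0.89,0,0,0,0.01,0.9,0,0,0,0.01,0.89,0,0,0.01,0.01,0.9,0,0,0,0,0.29,0,0.1,0,0,0.3,0,0.2,0,0,0.29,0,0.2,0,0,0,0,0.26,0,0,0,0,0.29,0,0,0,0,0.31,0,0,0,0,0.318,0,0,0,0,0.318]

```text
time: 33.52
position: [0.6592, 0.1626, 0.1789]
tool_rot: [[-0.814, 0.58, 0.001], [0.58, 0.814, -0.0], [-0.001, 0.0, -1.0]]
contact_force: [-1.8, -1.2, 6.3]
width: 0.0585
finger_force: 21.7
```

```bash
python3 - <<'E'
from h import *
o=manip.get_obs();print(o["position"],o["finger_force"],o["width"]);p=o["position"]
plan([(p[0],p[1],.20,54.5,.3),(p[0],p[1],.29,54.5),(.4805,.254,.29,54.5),(.4805,.254,.222,54.5)],step=1.0,grip=.318)
E
```

```text
[0.6591591  0.16255809 0.17888846] 21.717528104782104 0.05850412835274109
[0, 0, -0.28, 0, 0.318, 0, 0, -0.28, 0, 0.318, 0, 0, -0.28, 0, 0.318, 0, 0, -0.9, 0, 0.318, 0, 0, -0.9, 0, 0.318, 0, 0, -0.9, 0, 0.318, 0, 0, -0.9, 0, 0.318, 0.88, -0.13, 0, 0, 0.318, 0.88, -0.13, 0, 0, 0.318, 0.88, -0.13, 0, 0, 0.318, 0.88, -0.13, 0, 0, 0.318, 0.88, -0.13, 0, 0, 0.318]
[0.89, -0.13, 0, 0, 0.318, 0.88, -0.13, 0, 0, 0.318, 0.89, -0.13, 0, 0, 0.318, 0.88, -0.13, 0, 0, 0.318, 0, 0, 0.91, 0, 0.318, 0, 0, 0.9, 0, 0.318, 0, 0, 0.91, 0, 0.318]
19 rows; end [0.4805 0.254  0.2219] 54.5
```

Call:
move_arm:
  plan: [0,0,-0.28,0,0.318,0,0,-0.28,0,0.318,0,0,-0.28,0,0.318,0,0,-0.9,0,0.318,0,0,-0.9,0,0.318,0,0,-0.9,0,0.318,0,0,-0.9,0,0.318,0.88,-0.13,0,0,0.318,0.88,-0.13,0,0,0.318,0.88,-0.13,0,0,0.318,0.88,-0.13,0,0,0.318,0.88,-0.13,0,0,0.318]

```text
time: 35.02
position: [0.5594, 0.2135, 0.2896]
tool_rot: [[-0.814, 0.581, 0.0], [0.581, 0.814, 0.0], [-0.0, 0.0, -1.0]]
contact_force: [0.7, 0.2, -1.3]
width: 0.0588
finger_force: 21.7
```

Call:
move_arm:
  plan: [0.89,-0.13,0,0,0.318,0.88,-0.13,0,0,0.318,0.89,-0.13,0,0,0.318,0.88,-0.13,0,0,0.318,0,0,0,0,0.318,0,0,0.8,0,0.318,0,0,0.8,0,0.318,0,0,0.8,0,0.318,0,0,0.2,0,0.318,0,0,0,0,0.318]

```text
time: 36.28
position: [0.4808, 0.2539, 0.2242]
tool_rot: [[-0.814, 0.581, -0.0], [0.581, 0.814, -0.0], [-0.0, -0.0, -1.0]]
contact_force: [0.4, -0.4, 0.2]
width: 0.0587
finger_force: 21.7
```

```bash
python3 - <<'E'
from h import *
print(manip.get_obs()["position"])
s=grab("scene","s8")
cv2.imwrite("pics/s8c.png",cv2.resize(s["image"][170:300,240:430],None,fx=4,fy=4)[:,:,::-1])
E
```

```text
[0.48075847 0.25394962 0.22423036]
```

View pics/s8c.png

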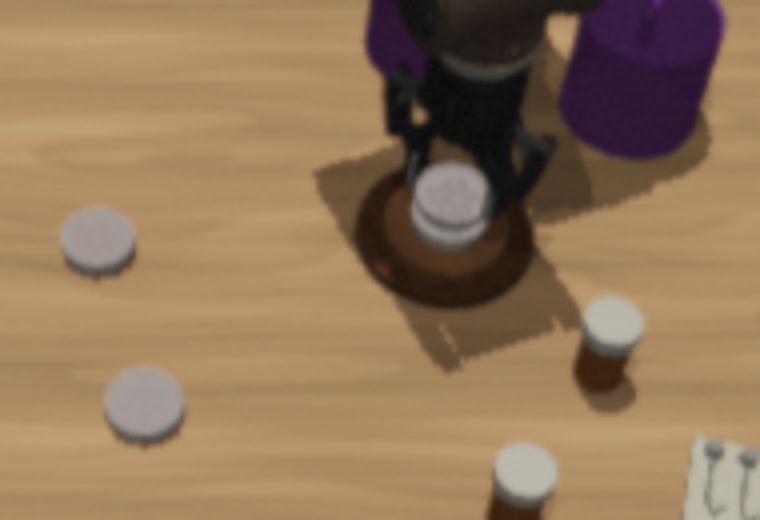

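The held dish hovers right above the first one on the plinth. Two dishes are left, at crop (98,240) and (145,403).

Call:
move_arm:
  plan: [0,0,0.1,0,0.318,0,0,0.1,0,0.318,0,0,0.04,0,0.318,0,0,0,0,0.318]

```text
time: 36.83
position: [0.4805, 0.254, 0.2181]
tool_rot: [[-0.814, 0.58, -0.0], [0.58, 0.814, -0.0], [-0.0, -0.0, -1.0]]
contact_force: [-0.2, -0.5, -0.3]
width: 0.0589
finger_force: 21.7
```

Call:
move_arm:
  plan: [0,0,0.03,0,0.318,0,0,0,0,0.318]

```text
time: 37.08
position: [0.4805, 0.254, 0.2174]
tool_rot: [[-0.814, 0.58, 0.0], [0.58, 0.814, -0.0], [-0.0, -0.0, -1.0]]
contact_force: [-0.2, 0.1, -1.5]
width: 0.059
finger_force: 21.7
```

Call:
move_arm:
  plan: [0,0,0.02,0,0.318,0,0,0,0,0.318]

```text
time: 37.33
position: [0.4805, 0.254, 0.2169]
tool_rot: [[-0.814, 0.58, 0.0], [0.58, 0.814, -0.0], [-0.0, -0.0, -1.0]]
contact_force: [0.0, 0.7, -0.9]
width: 0.0588
finger_force: 21.7
```

Call:
move_arm:
  plan: [0,0,0.02,0,0.318,0,0,0,0,0.318]

```text
time: 37.58
position: [0.4805, 0.2539, 0.2168]
tool_rot: [[-0.814, 0.58, 0.0], [0.58, 0.814, -0.0], [-0.0, 0.0, -1.0]]
contact_force: [-1.2, -0.1, 5.2]
width: 0.0585
finger_force: 22.2
```

Call:
move_arm:
  plan: [0,0,0.02,0,0.318,0,0,0,0,0.318]

```text
time: 37.83
position: [0.4804, 0.2539, 0.2168]
tool_rot: [[-0.814, 0.58, 0.001], [0.58, 0.814, 0.0], [-0.0, 0.0, -1.0]]
contact_force: [-3.4, -1.2, 11.5]
width: 0.0586
finger_force: 22.7
```

Call:
move_arm:
  plan: [0,0,-0.02,0,0.318,0,0,0,0,0.3,0,0,0,0,0.28,0,0,0,0,0.2,0,0,0,0,0.1,0,0,0,0,0,0,0,0,0,0,0,0,-0.5,0,0,0,0,-0.9,0,0,0,0,-0.9,0,0,0,0,-0.7,0,0]

```text
time: 39.2
position: [0.4804, 0.254, 0.2932]
tool_rot: [[-0.814, 0.58, 0.001], [0.58, 0.814, 0.0], [-0.001, 0.001, -1.0]]
contact_force: [-0.3, -0.4, 0.1]
width: 0.0858
finger_force: 0.0
```

```bash
python3 - <<'E'
from h import *
for n in("top","scene"):
    for q in dishes(grab(n)):
        if .4<q[4][0]<.7 and q[3]>15: print(n,q)
plan([(.6435,.0098,.29,54.5)],step=1.1,grip=0)
E
```

```text
top (284.5, 222.1, 16.4, 16.7, array([ 0.4867, -0.0255,  0.016 ]))
top (276.2, 178.6, 15.3, 16.2, array([0.6421, 0.0105, 0.016 ]))
scene (275.5, 270.3, 17.1, 19.8, array([0.645 , 0.0091, 0.016 ]))
scene (159.9, 257.5, 12.4, 17.1, array([ 0.5962, -0.3439,  0.016 ]))
scene (392.9, 250.1, 12.4, 15.4, array([0.5737, 0.3727, 0.016 ]))
scene (263.8, 229.2, 15.3, 18.6, array([ 0.4892, -0.0275,  0.016 ]))
scene (352.3, 221.0, 18.4, 19.4, array([0.4571, 0.2596, 0.016 ]))
[-1, -0.38, 0.01, 0, 0, -1, -0.38, 0.01, 0, 0, -1, -0.38, 0.01, 0, 0, -1, -0.38, 0.01, 0, 0, -1, -0.38, 0.02, 0, 0, -1, -0.38, 0.01, 0, 0, -1, -0.38, 0.02, 0, 0, -0.99, -0.38, 0.01, 0, 0, -1, -0.38, 0.02, 0, 0, -0.99, -0.38, 0.01, 0, 0, -1, -0.37, 0.02, 0, 0]
11 rows; end [0.6436 0.0099 0.2899] 54.5
```

Call:
move_arm:
  plan: [-1,-0.38,0.01,0,0,-1,-0.38,0.01,0,0,-1,-0.38,0.01,0,0,-1,-0.38,0.01,0,0,-1,-0.38,0.02,0,0,-1,-0.38,0.01,0,0,-1,-0.38,0.02,0,0,-0.99,-0.38,0.01,0,0,-1,-0.38,0.02,0,0,-0.99,-0.38,0.01,0,0,-1,-0.37,0.02,0,0,0,0,0,0,0]

```text
time: 40.8
position: [0.6444, 0.0079, 0.2873]
tool_rot: [[-0.813, 0.582, 0.0], [0.582, 0.813, -0.0], [-0.0, -0.0, -1.0]]
contact_force: [-0.7, 0.6, -1.3]
width: 0.0852
finger_force: 0.0
```

```bash
python3 - <<'E'
from h import *
w=grab("wrist"); print(manip.get_obs()["position"]); q=near(w,(.6435,.0098)); print(q)
s=grab("scene");t=grab("top")
for d in(s,t):print("stack",[x for x in dishes(d,.054,80,1200) if np.hypot(x[4][0]-.4805,x[4][1]-.254)<.03])
x,y=q[0][4][:2]
plan([(x,y,.200,54.5),(x,y,.1778,54.5,.4)],step=1)
E
```

```text
[0.64377799 0.00885482 0.28729025]
[(280.5, 205.4, 70.3, 72.5, array([0.6434, 0.0106, 0.016 ]))]
stack [(352.3, 220.9, 18.5, 19.4, array([0.4875, 0.2517, 0.054 ]))]
stack []
[0, 0.01, 0.87, 0, 0, 0, 0, 0.88, 0, 0, 0.01, 0.01, 0.87, 0, 0, 0, 0, 0.88, 0, 0, 0, 0, 0.3, 0, 0, 0, 0, 0.29, 0, 0, 0, 0, 0.3, 0, 0]
7 rows; end [0.6434 0.0105 0.1777] 54.5
```

Call:
move_arm:
  plan: [0.05,0.05,0.87,0,0,0,0,0.88,0,0,0,0,0.87,0,0,0,0,0.88,0,0,0,0,0.3,0,0.1,0,0,0.29,0,0.2,0,0,0.3,0,0.2,0,0,0,0,0.26,0,0,0,0,0.29,0,0,0,0,0.31,0,0,0,0,0.318,0,0,0,0,0.318]

```text
time: 42.45
position: [0.6432, 0.0114, 0.1786]
tool_rot: [[-0.814, 0.58, 0.001], [0.58, 0.814, -0.0], [-0.001, 0.0, -1.0]]
contact_force: [-2.0, -0.6, 4.7]
width: 0.0586
finger_force: 22.1
```

```bash
python3 - <<'E'
from h import *
o=manip.get_obs();print(o["position"],o["finger_force"],o["width"]);p=o["position"]
plan([(p[0],p[1],.20,54.5,.3),(p[0],p[1],.30,54.5),(.4805,.254,.30,54.5,1.1),(.4805,.254,.239,54.5)],step=1.0,grip=.318)
E
```

```text
[0.6432479  0.01142416 0.17861499] 22.074200212955475 0.05862523058382345
[0, 0, -0.29, 0, 0.318, 0, 0, -0.28, 0, 0.318, 0, 0, -0.29, 0, 0.318, 0, 0, -1, 0, 0.318, 0, 0, -1, 0, 0.318, 0, 0, -1, 0, 0.318, 0, 0, -1, 0, 0.318, 0.99, 0.37, 0, 0, 0.318, 0.99, 0.38, 0, 0, 0.318, 0.99, 0.37, 0, 0, 0.318, 1, 0.38, 0, 0, 0.318, 0.99, 0.37, 0, 0, 0.318]
[1, 0.38, 0, 0, 0.318, 0.99, 0.37, 0, 0, 0.318, 1, 0.38, 0, 0, 0.318, 0.99, 0.37, 0, 0, 0.318, 1, 0.38, 0, 0, 0.318, 0.99, 0.37, 0, 0, 0.318, 0, 0, 0.81, 0, 0.318, 0, 0, 0.82, 0, 0.318, 0, 0, 0.81, 0, 0.318]
21 rows; end [0.4805 0.2539 0.2391] 54.5
```

Call:
move_arm:
  plan: [0,0,-0.29,0,0.318,0,0,-0.28,0,0.318,0,0,-0.29,0,0.318,0,0,-1,0,0.318,0,0,-1,0,0.318,0,0,-1,0,0.318,0,0,-1,0,0.318,0.99,0.37,0,0,0.318,0.99,0.38,0,0,0.318,0.99,0.37,0,0,0.318,1,0.38,0,0,0.318,0.99,0.37,0,0,0.318]

```text
time: 43.95
position: [0.5679, 0.1234, 0.2988]
tool_rot: [[-0.815, 0.58, -0.001], [0.58, 0.815, -0.0], [0.001, -0.001, -1.0]]
contact_force: [0.0, -0.7, -1.4]
width: 0.0587
finger_force: 22.1
```

Call:
move_arm:
  plan: [1,0.38,0,0,0.318,0.99,0.37,0,0,0.318,1,0.38,0,0,0.318,0.99,0.37,0,0,0.318,1,0.38,0,0,0.318,0.99,0.37,0,0,0.318,0,0,0,0,0.318,0,0,0.8,0,0.318,0,0,0.8,0,0.318,0,0,0.7,0,0.318,0,0,0,0,0.318]

```text
time: 45.32
position: [0.4802, 0.2537, 0.2408]
tool_rot: [[-0.814, 0.58, -0.002], [0.58, 0.814, -0.001], [0.001, -0.002, -1.0]]
contact_force: [-0.3, -0.3, 0.2]
width: 0.0586
finger_force: 22.1
```

```bash
python3 - <<'E'
from h import *
plan([(.4805,.254,.235,54.5)],step=.3,grip=.318)
E
```

```text
[0, 0.02, 0.23, 0, 0.318]
1 rows; end [0.4805 0.2542 0.235 ] 54.5
```

Call:
move_arm:
  plan: [0,0.01,0.12,0,0.318,0,0,0.11,0,0.318,0,0,0.04,0,0.318,0,0,0,0,0.318]

```text
time: 45.82
position: [0.4806, 0.2542, 0.2353]
tool_rot: [[-0.814, 0.58, 0.0], [0.58, 0.814, -0.0], [-0.0, 0.0, -1.0]]
contact_force: [0.3, 0.3, -1.6]
width: 0.0583
finger_force: 22.1
```

Call:
move_arm:
  plan: [0,0,0.02,0,0.318,0,0,0.02,0,0.318,0,0,0,0,0.318]

```text
time: 46.2
position: [0.4806, 0.2542, 0.2341]
tool_rot: [[-0.814, 0.58, -0.0], [0.58, 0.814, -0.0], [-0.0, -0.0, -1.0]]
contact_force: [-0.2, 0.3, -0.8]
width: 0.0588
finger_force: 22.1
```

Call:
move_arm:
  plan: [0,0,0.02,0,0.318,0,0,0,0,0.318]

```text
time: 46.45
position: [0.4806, 0.2542, 0.2336]
tool_rot: [[-0.814, 0.58, -0.0], [0.58, 0.814, -0.0], [-0.0, -0.0, -1.0]]
contact_force: [-0.4, 0.0, -0.9]
width: 0.0586
finger_force: 22.1
```

Call:
move_arm:
  plan: [0,0,0.02,0,0.318,0,0,0.02,0,0.318,0,0,0,0,0.318]

```text
time: 46.82
position: [0.4806, 0.2542, 0.2326]
tool_rot: [[-0.814, 0.58, 0.0], [0.58, 0.814, -0.0], [-0.0, -0.0, -1.0]]
contact_force: [0.1, 0.3, -0.5]
width: 0.0587
finger_force: 22.1
```

Call:
move_arm:
  plan: [0,0,0.02,0,0.318,0,0,0,0,0.318]

```text
time: 47.08
position: [0.4806, 0.2542, 0.2326]
tool_rot: [[-0.814, 0.58, 0.0], [0.58, 0.814, 0.0], [-0.0, 0.0, -1.0]]
contact_force: [-1.2, -0.6, 5.5]
width: 0.0583
finger_force: 22.6
```

Call:
move_arm:
  plan: [0,0,0,0,0.3,0,0,0,0,0.28,0,0,0,0,0.2,0,0,0,0,0.1,0,0,0,0,0,0,0,0,0,0,0,0,-0.5,0,0,0,0,-0.9,0,0,0,0,-0.9,0,0,0,0,-0.4,0,0,0,0,0,0,0]

```text
time: 48.45
position: [0.4806, 0.2542, 0.3003]
tool_rot: [[-0.814, 0.58, 0.001], [0.58, 0.814, 0.0], [-0.001, 0.001, -1.0]]
contact_force: [-0.1, -0.1, 0.2]
width: 0.0854
finger_force: 0.0
```

```bash
python3 - <<'E'
from h import *
for n in("top","scene"):
    for q in dishes(grab(n)):
        if .4<q[4][0]<.7 and q[3]>15: print(n,q)
plan([(.488,-.0265,.29,54.5)],step=1.0,grip=0)
E
```

```text
top (284.5, 222.1, 16.4, 16.7, array([ 0.4867, -0.0255,  0.016 ]))
scene (159.9, 257.5, 12.4, 17.1, array([ 0.5962, -0.3439,  0.016 ]))
scene (392.9, 250.1, 12.4, 15.4, array([0.5737, 0.3727, 0.016 ]))
scene (263.8, 229.3, 15.3, 18.7, array([ 0.4892, -0.0274,  0.016 ]))
scene (352.5, 219.3, 19.7, 22.1, array([0.4501, 0.261 , 0.016 ]))
[-0.56, -0.75, 0.03, 0, 0, -0.56, -0.75, 0.03, 0, 0, -0.56, -0.75, 0.03, 0, 0, -0.56, -0.75, 0.03, 0, 0, -0.57, -0.75, 0.03, 0, 0, -0.56, -0.74, 0.03, 0, 0, -0.57, -0.75, 0.03, 0, 0, -0.56, -0.74, 0.03, 0, 0, -0.57, -0.75, 0.03, 0, 0, -0.56, -0.74, 0.03, 0, 0, -0.57, -0.75, 0.03, 0, 0, -0.56, -0.74, 0.04, 0, 0]
12 rows; end [ 0.4881 -0.0264  0.29  ] 54.5
```

Call:
move_arm:
  plan: [-0.56,-0.75,0.03,0,0,-0.56,-0.75,0.03,0,0,-0.56,-0.75,0.03,0,0,-0.56,-0.75,0.03,0,0,-0.57,-0.75,0.03,0,0,-0.56,-0.74,0.03,0,0,-0.57,-0.75,0.03,0,0,-0.56,-0.74,0.03,0,0,-0.57,-0.75,0.03,0,0,-0.56,-0.74,0.03,0,0,-0.57,-0.75,0.03,0,0,-0.56,-0.74,0.04,0,0]

```text
time: 50.05
position: [0.4881, -0.0271, 0.2896]
tool_rot: [[-0.814, 0.581, -0.001], [0.581, 0.814, 0.0], [0.001, -0.001, -1.0]]
contact_force: [-0.6, 0.2, 0.6]
width: 0.0853
finger_force: 0.0
```

Call:
move_arm:
  plan: [0,0,0,0,0,0,0,0,0,0,0,0,0,0,0]

```text
time: 50.42
position: [0.4882, -0.0256, 0.2903]
tool_rot: [[-0.815, 0.58, -0.0], [0.58, 0.815, 0.0], [0.0, -0.0, -1.0]]
contact_force: [-0.1, 0.3, -0.4]
width: 0.0854
finger_force: 0.0
```

```bash
python3 - <<'E'
from h import *
w=grab("wrist"); p=manip.get_obs()["position"];print(p); q=near(w,(.488,-.0265)); print(q)
x,y=q[0][4][:2]
plan([(x,y,p[2],54.5),(x,y,.200,54.5),(x,y,.1778,54.5,.4)],step=1.1)
E
```

```text
[ 0.48819175 -0.0256583   0.29034816]
[(277.7, 206.7, 69.6, 71.3, array([ 0.4874, -0.0259,  0.016 ]))]
[0.02, -0.03, 0, 0.01, 0, 0, 0, 0.9, 0, 0, 0, 0, 0.9, 0, 0, 0, 0, 0.91, 0, 0, 0, 0, 0.9, 0, 0, 0, 0, 0.3, 0, 0, 0, 0, 0.3, 0, 0, 0, 0, 0.29, 0, 0]
8 rows; end [ 0.4873 -0.026   0.1778] 54.5
```

Call:
move_arm:
  plan: [0.02,-0.03,0.9,0,0,0,0,0.9,0,0,0,0,0.9,0,0,0,0,0.9,0,0,0,0,0.3,0,0.1,0,0,0.3,0,0.2,0,0,0.29,0,0.2,0,0,0,0,0.26,0,0,0,0,0.29,0,0,0,0,0.31,0,0,0,0,0.318,0,0,0,0,0.318]

```text
time: 51.98
position: [0.4874, -0.0267, 0.1788]
tool_rot: [[-0.814, 0.58, 0.001], [0.58, 0.814, -0.0], [-0.001, 0.0, -1.0]]
contact_force: [-0.3, 0.1, 7.4]
width: 0.0587
finger_force: 21.7
```

```bash
python3 - <<'E'
from h import *
o=manip.get_obs();print(o["position"],o["finger_force"],o["width"]);p=o["position"]
plan([(p[0],p[1],.20,54.5,.3),(p[0],p[1],.31,54.5,1.1),(.4805,.254,.31,54.5,1),(.4805,.254,.255,54.5)],step=1.0,grip=.318)
E
```

```text
[ 0.48741454 -0.02666703  0.17876443] 21.737361252307892 0.05869173021468499
[0, 0, -0.28, 0, 0.318, 0, 0, -0.28, 0, 0.318, 0, 0, -0.29, 0, 0.318, 0, 0, -1, 0, 0.318, 0, 0, -1, 0, 0.318, 0, 0, -1, 0, 0.318, 0, 0, -1, 0, 0.318, 0.56, 0.75, -0.03, 0, 0.318, 0.56, 0.75, -0.03, 0, 0.318, 0.56, 0.75, -0.03, 0, 0.318, 0.56, 0.75, -0.03, 0, 0.318, 0.56, 0.75, -0.03, 0, 0.318]
[0.56, 0.75, -0.04, 0, 0.318, 0.56, 0.75, -0.03, 0, 0.318, 0.56, 0.75, -0.04, 0, 0.318, 0.57, 0.75, -0.03, 0, 0.318, 0.56, 0.74, -0.04, 0, 0.318, 0.57, 0.75, -0.03, 0, 0.318, 0.56, 0.74, -0.04, 0, 0.318, 0, 0, 0.73, 0, 0.318, 0, 0, 0.74, 0, 0.318, 0, 0, 0.73, 0, 0.318]
22 rows; end [0.4805 0.2539 0.255 ] 54.5
```

Call:
move_arm:
  plan: [0,0,-0.28,0,0.318,0,0,-0.28,0,0.318,0,0,-0.29,0,0.318,0,0,-1,0,0.318,0,0,-1,0,0.318,0,0,-1,0,0.318,0,0,-1,0,0.318,0.56,0.75,-0.03,0,0.318,0.56,0.75,-0.03,0,0.318,0.56,0.75,-0.03,0,0.318,0.56,0.75,-0.03,0,0.318,0.56,0.75,-0.03,0,0.318]

```text
time: 53.48
position: [0.4846, 0.0911, 0.3036]
tool_rot: [[-0.814, 0.58, 0.0], [0.58, 0.814, -0.0], [-0.0, 0.0, -1.0]]
contact_force: [-0.0, 0.1, -0.4]
width: 0.0585
finger_force: 21.7
```

Call:
move_arm:
  plan: [0.56,0.75,-0.04,0,0.318,0.56,0.75,-0.03,0,0.318,0.56,0.75,-0.04,0,0.318,0.57,0.75,-0.03,0,0.318,0.56,0.74,-0.04,0,0.318,0.57,0.75,-0.03,0,0.318,0.56,0.74,-0.04,0,0.318,0,0,0,0,0.318,0,0,0.7,0,0.318,0,0,0.7,0,0.318,0,0,0.7,0,0.318,0,0,0,0,0.318]

```text
time: 54.98
position: [0.4804, 0.2532, 0.2562]
tool_rot: [[-0.814, 0.581, -0.002], [0.581, 0.814, -0.001], [0.001, -0.002, -1.0]]
contact_force: [-0.3, -0.8, -0.2]
width: 0.0587
finger_force: 21.7
```

```bash
python3 - <<'E'
from h import *
print(manip.get_obs()["position"])
plan([(.4805,.254,.25,54.5)],step=.3,grip=.318)
E
```

```text
[0.48035721 0.25318482 0.25620728]
[0.01, 0.03, 0.25, 0, 0.318]
1 rows; end [0.4806 0.2539 0.25  ] 54.5
```

Call:
move_arm:
  plan: [0,0.01,0.08,0,0.318,0,0,0.08,0,0.318,0,0,0.04,0,0.318,0,0,0,0,0.318,0,0,0,0,0.318]

```text
time: 55.6
position: [0.4806, 0.2542, 0.252]
tool_rot: [[-0.814, 0.58, 0.0], [0.58, 0.814, -0.0], [-0.0, 0.0, -1.0]]
contact_force: [0.3, -0.1, -0.7]
width: 0.0583
finger_force: 21.7
```

Call:
move_arm:
  plan: [0,0,0.02,0,0.318,0,0,0,0,0.318]

```text
time: 55.85
position: [0.4806, 0.2542, 0.2514]
tool_rot: [[-0.814, 0.58, 0.0], [0.58, 0.814, -0.0], [-0.0, -0.0, -1.0]]
contact_force: [0.3, -0.3, -0.6]
width: 0.0586
finger_force: 21.7
```

Call:
move_arm:
  plan: [0,0,0.02,0,0.318,0,0,0,0,0.318]

```text
time: 56.1
position: [0.4806, 0.2542, 0.2508]
tool_rot: [[-0.814, 0.58, -0.0], [0.58, 0.814, -0.0], [-0.0, -0.0, -1.0]]
contact_force: [0.4, -0.4, -1.1]
width: 0.0586
finger_force: 21.7
```

Call:
move_arm:
  plan: [0,0,0.03,0,0.318,0,0,0.03,0,0.318,0,0,0,0,0.318]

```text
time: 56.48
position: [0.4806, 0.2542, 0.2493]
tool_rot: [[-0.814, 0.58, -0.0], [0.58, 0.814, -0.0], [0.0, -0.0, -1.0]]
contact_force: [0.4, 0.5, 0.0]
width: 0.0586
finger_force: 21.7
```

Call:
move_arm:
  plan: [0,0,0.02,0,0.318,0,0,0,0,0.318]

```text
time: 56.72
position: [0.4806, 0.2542, 0.2489]
tool_rot: [[-0.814, 0.58, -0.0], [0.58, 0.814, -0.0], [-0.0, -0.0, -1.0]]
contact_force: [-0.5, 0.1, -0.9]
width: 0.0588
finger_force: 21.8
```

Call:
move_arm:
  plan: [0,0,0.02,0,0.318,0,0,0,0,0.318]

```text
time: 56.98
position: [0.4806, 0.2542, 0.2488]
tool_rot: [[-0.814, 0.58, 0.0], [0.58, 0.814, -0.0], [-0.0, 0.0, -1.0]]
contact_force: [-2.1, -0.9, 5.9]
width: 0.0589
finger_force: 22.2
```

Call:
move_arm:
  plan: [0,0,0,0,0.3,0,0,0,0,0.28,0,0,0,0,0.2,0,0,0,0,0.1,0,0,0,0,0,0,0,0,0,0,0,0,-0.5,0,0,0,0,-0.9,0,0,0,0,-1,0,0,0,0,-1,0,0,0,0,-1,0,0,0,0,-1,0,0]

```text
time: 58.48
position: [0.4804, 0.2541, 0.3852]
tool_rot: [[-0.814, 0.58, 0.001], [0.58, 0.814, 0.0], [-0.001, 0.001, -1.0]]
contact_force: [0.9, 0.6, 0.6]
width: 0.0851
finger_force: 0.0
```

```bash
python3 - <<'E'
from h import *
plan([(.53,.0,.40,54.5),(.4752,-.2445,.40,54.5)],step=1,grip=0)
E
```

```text
[-0.68, -0.65, -0.05, 0, 0, -0.68, -0.65, -0.05, 0, 0, -0.68, -0.65, -0.05, 0, 0, -0.68, -0.65, -0.06, 0, 0, -0.68, -0.65, -0.05, 0, 0, -0.69, -0.65, -0.06, 0, 0, -0.68, -0.64, -0.05, 0, 0, -0.69, -0.65, -0.06, 0, 0, -0.68, -0.64, -0.05, 0, 0, -0.69, -0.65, -0.06, 0, 0, -0.68, -0.64, -0.05, 0, 0, -0.35, -0.84, 0, 0, 0]
[-0.35, -0.84, 0, 0, 0, -0.36, -0.84, 0, 0, 0, -0.35, -0.84, 0, 0, 0, -0.36, -0.84, 0, 0, 0, -0.35, -0.84, 0, 0, 0, -0.36, -0.84, 0, 0, 0, -0.35, -0.84, 0, 0, 0, -0.36, -0.84, 0, 0, 0, -0.35, -0.84, 0, 0, 0, -0.36, -0.84, 0, 0, 0]
22 rows; end [ 0.4753 -0.2445  0.3999] 54.5
```

Call:
move_arm:
  plan: [-0.68,-0.65,-0.05,0,0,-0.68,-0.65,-0.05,0,0,-0.68,-0.65,-0.05,0,0,-0.68,-0.65,-0.06,0,0,-0.68,-0.65,-0.05,0,0,-0.69,-0.65,-0.06,0,0,-0.68,-0.64,-0.05,0,0,-0.69,-0.65,-0.06,0,0,-0.68,-0.64,-0.05,0,0,-0.69,-0.65,-0.06,0,0,-0.68,-0.64,-0.05,0,0,-0.35,-0.84,0,0,0]

```text
time: 59.98
position: [0.5252, -0.0227, 0.3991]
tool_rot: [[-0.814, 0.581, 0.001], [0.581, 0.814, -0.0], [-0.001, 0.0, -1.0]]
contact_force: [0.6, -0.7, -0.3]
width: 0.0854
finger_force: 0.0
```

Call:
move_arm:
  plan: [-0.35,-0.84,0,0,0,-0.36,-0.84,0,0,0,-0.35,-0.84,0,0,0,-0.36,-0.84,0,0,0,-0.35,-0.84,0,0,0,-0.36,-0.84,0,0,0,-0.35,-0.84,0,0,0,-0.36,-0.84,0,0,0,-0.35,-0.84,0,0,0,-0.36,-0.84,0,0,0,0,0,0,0,0,0,0,0,0,0]

```text
time: 61.48
position: [0.4754, -0.2439, 0.3986]
tool_rot: [[-0.814, 0.581, 0.0], [0.581, 0.814, -0.0], [-0.0, 0.0, -1.0]]
contact_force: [0.2, 0.4, -0.3]
width: 0.0854
finger_force: 0.0
```

```bash
python3 - <<'E'
from h import *
s=grab("scene","s9");t=grab("top","t9");print(manip.get_obs()["position"])
a=cv2.resize(s["image"][180:280,300:400],None,fx=4,fy=4);b=cv2.resize(t["image"][170:270,155:255],None,fx=4,fy=4)
cv2.imwrite("pics/c9.png",np.vstack([np.hstack([a,b]),np.hstack([cv2.resize(x["image"],(400,200)) for x in(s,t)])])[:,:,::-1])
for d in(s,t):print([(q[:2],onz(d,q[0],q[1],.086)) for q in dishes(d,.086,80,1500) if np.hypot(q[4][0]-.4805,q[4][1]-.254)<.06])
plan([(.4752,-.2445,.335,54.5),(.4752,-.2445,.3056,54.5,.4)],step=1)
E
```

```text
[ 0.47557308 -0.24371102  0.39845793]
[((352.9, 217.8), array([0.50092624, 0.24825922, 0.086     ]))]
[((200.9, 217.4), array([0.47689264, 0.25079546, 0.086     ]))]
[0, -0.01, 0.85, 0, 0, 0, -0.01, 0.84, 0, 0, -0.01, -0.01, 0.85, 0.01, 0, 0, 0, 0.39, 0, 0, 0, 0, 0.39, 0, 0, 0, 0, 0.39, 0, 0]
6 rows; end [ 0.4753 -0.2445  0.3057] 54.5
```

View pics/c9.png

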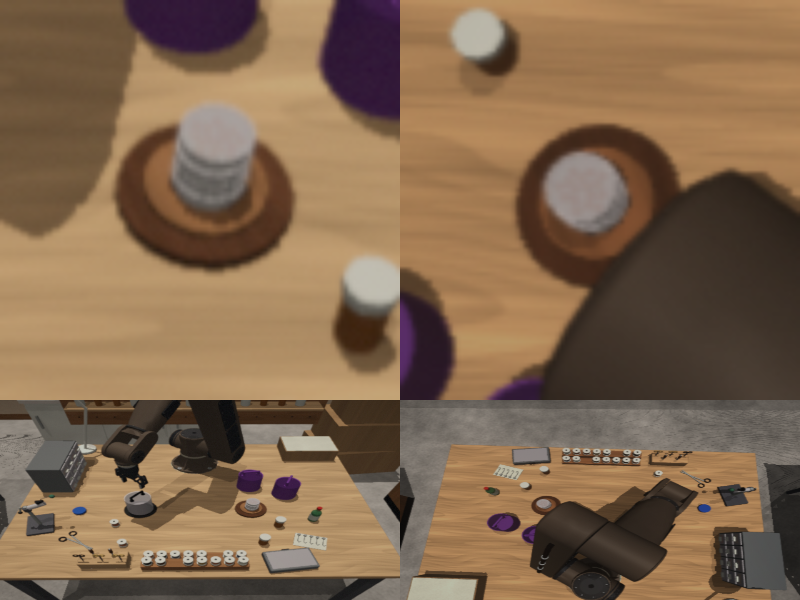

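The stack of four is neat and centred on the plinth, no dish is left on the bench, and the cover is upright on the mat. Next I grip the cover again.

Call:
move_arm:
  plan: [0,-0.02,0.85,0,0,0,-0.02,0.84,0,0,0,0,0.85,0,0,0,0,0.39,0,0,0,0,0.39,0,0,0,0,0.39,0,0,0,0,0,0,0]

```text
time: 62.45
position: [0.4749, -0.2452, 0.305]
tool_rot: [[-0.814, 0.58, -0.001], [0.58, 0.814, 0.0], [0.001, -0.0, -1.0]]
contact_force: [-0.8, 0.6, 0.8]
width: 0.0853
finger_force: 0.0
```

Call:
move_arm:
  plan: [0,0,0,0,0.6,0,0,0,0,0.7,0,0,0,0,0.75,0,0,0,0,0.8,0,0,0,0,0.85,0,0,0,0,0.9,0,0,0,0,1,0,0,0,0,1,0,0,0,0,1,0,0,0,0,1]

```text
time: 63.7
position: [0.4749, -0.2453, 0.3056]
tool_rot: [[-0.814, 0.58, 0.0], [0.58, 0.814, -0.0], [-0.0, -0.0, -1.0]]
contact_force: [-2.2, -1.3, 5.4]
width: 0.0099
finger_force: 58.5
```

```bash
python3 - <<'E'
from h import *
p=manip.get_obs()["position"]
plan([(p[0],p[1],.325,54.5,.25),(p[0],p[1],.43,54.5,1.1),(.53,.0,.43,54.5),(.4817,.2536,.43,54.5)],step=1,grip=1)
E
```

```text
[0, 0, -0.19, 0, 1, 0, 0, -0.2, 0, 1, 0, 0, -0.19, 0, 1, 0, 0, -0.2, 0, 1, 0, 0, -1, 0, 1, 0, 0, -1, 0, 1, 0, 0, -1, 0, 1, 0, 0, -1, 0, 1, 0.35, 0.84, -0.02, 0, 1, 0.36, 0.84, -0.02, 0, 1, 0.35, 0.84, -0.02, 0, 1, 0.36, 0.84, -0.02, 0, 1]
[0.35, 0.84, -0.02, 0, 1, 0.36, 0.84, -0.02, 0, 1, 0.35, 0.85, -0.02, 0, 1, 0.36, 0.84, -0.01, 0, 1, 0.35, 0.85, -0.02, 0, 1, 0.36, 0.84, -0.01, 0, 1, 0.35, 0.85, -0.02, 0, 1, 0.68, 0.65, 0, 0, 1, 0.68, 0.65, 0, 0, 1, 0.68, 0.65, 0, 0, 1, 0.68, 0.65, 0, 0, 1, 0.68, 0.65, 0, 0, 1]
[0.68, 0.65, 0, 0, 1, 0.68, 0.65, 0, 0, 1, 0.68, 0.65, 0, 0, 1, 0.67, 0.65, 0, 0, 1, 0.68, 0.64, 0, 0, 1, 0.67, 0.65, 0, 0, 1]
30 rows; end [0.4817 0.2536 0.4301] 54.5
```

Call:
move_arm:
  plan: [0,0,-0.19,0,1,0,0,-0.2,0,1,0,0,-0.19,0,1,0,0,-0.2,0,1,0,0,-1,0,1,0,0,-1,0,1,0,0,-1,0,1,0,0,-1,0,1,0.35,0.84,-0.02,0,1,0.36,0.84,-0.02,0,1,0.35,0.84,-0.02,0,1,0.36,0.84,-0.02,0,1]

```text
time: 65.2
position: [0.4948, -0.1555, 0.4272]
tool_rot: [[-0.814, 0.581, 0.0], [0.581, 0.814, -0.0], [-0.0, -0.0, -1.0]]
contact_force: [0.4, -0.2, -2.1]
width: 0.0098
finger_force: 58.4
```

Call:
move_arm:
  plan: [0.35,0.84,-0.02,0,1,0.36,0.84,-0.02,0,1,0.35,0.85,-0.02,0,1,0.36,0.84,-0.01,0,1,0.35,0.85,-0.02,0,1,0.36,0.84,-0.01,0,1,0.35,0.85,-0.02,0,1,0.68,0.65,0,0,1,0.68,0.65,0,0,1,0.68,0.65,0,0,1,0.68,0.65,0,0,1,0.68,0.65,0,0,1]

```text
time: 66.7
position: [0.5077, 0.1163, 0.4301]
tool_rot: [[-0.814, 0.58, 0.0], [0.58, 0.814, -0.0], [-0.0, -0.0, -1.0]]
contact_force: [-0.1, -0.6, -1.8]
width: 0.01
finger_force: 58.5
```

Call:
move_arm:
  plan: [0.68,0.65,0,0,1,0.68,0.65,0,0,1,0.68,0.65,0,0,1,0.67,0.65,0,0,1,0.68,0.64,0,0,1,0.67,0.65,0,0,1,0,0,0,0,1,0,0,0,0,1,0,0,0,0,1]

```text
time: 67.82
position: [0.4819, 0.253, 0.43]
tool_rot: [[-0.814, 0.581, 0.0], [0.581, 0.814, -0.0], [-0.0, -0.0, -1.0]]
contact_force: [-0.8, -0.5, -2.1]
width: 0.0103
finger_force: 58.5
```

```bash
python3 - <<'E'
from h import *
o=manip.get_obs();print(o["position"],o["width"])
d=grab("scene");cv2.imwrite("pics/s10.png",cv2.resize(d["image"][130:280,270:430],None,fx=3.8,fy=3.8)[:,:,::-1])
plan([(.4817,.2536,.345,54.5),(.4817,.2536,.324,54.5,.3)],step=.7,grip=1)
E
```

```text
[0.48193709 0.25303065 0.42996404] 0.010334650805216073
[0, 0, 0.68, 0, 1, 0.01, 0, 0.68, 0, 1, 0, 0, 0.68, 0, 1, 0.01, 0.01, 0.68, 0, 1, 0, 0, 0.68, 0, 1, 0, 0, 0.28, 0, 1, 0, 0, 0.28, 0, 1, 0, 0, 0.28, 0, 1]
8 rows; end [0.4817 0.2536 0.324 ] 54.5
```

View pics/s10.png

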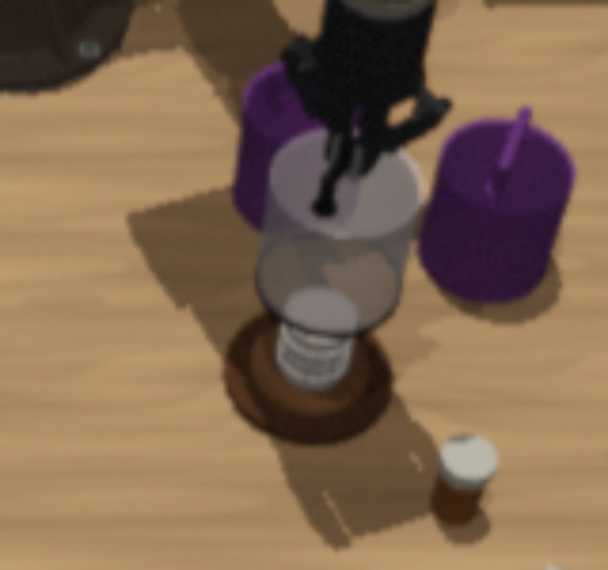

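The cover hangs upright and intact just above the stack, so I lower it gently.

Call:
move_arm:
  plan: [0,0.01,0.68,0,1,0.01,0,0.68,0,1,0,0,0.68,0,1,0.01,0.01,0.68,0,1,0,0,0.6,0,1,0,0,0,0,1,0,0,0,0,1]

```text
time: 68.75
position: [0.4819, 0.2543, 0.3474]
tool_rot: [[-0.814, 0.581, 0.001], [0.581, 0.814, 0.0], [-0.0, 0.0, -1.0]]
contact_force: [0.7, -0.8, -2.6]
width: 0.0098
finger_force: 58.5
```

```bash
python3 - <<'E'
from h import *
plan([(.4817,.2536,.3195,54.5)],step=.2,grip=1)
E
```

```text
[0, 0, 0.19, 0, 1, 0, -0.01, 0.19, 0, 1, 0, 0, 0.18, 0, 1, 0, -0.01, 0.19, 0, 1, -0.01, 0, 0.18, 0, 1, 0, -0.01, 0.19, 0, 1]
6 rows; end [0.4816 0.2536 0.3194] 54.5
```

Call:
move_arm:
  plan: [0,0,0.19,0,1,0,-0.01,0.19,0,1,0,0,0.18,0,1,0,-0.01,0.19,0,1,0,0,0.1,0,1,0,0,0,0,1]

```text
time: 69.5
position: [0.4814, 0.2539, 0.3254]
tool_rot: [[-0.814, 0.58, -0.0], [0.58, 0.814, -0.0], [0.0, -0.0, -1.0]]
contact_force: [-0.3, 0.5, -2.5]
width: 0.0097
finger_force: 58.6
```

Call:
move_arm:
  plan: [0,0,0.1,0,1,0,0,0.1,0,1,0,0,0.05,0,1,0,0,0,0,1]

```text
time: 70.0
position: [0.4814, 0.2539, 0.3193]
tool_rot: [[-0.814, 0.58, -0.0], [0.58, 0.814, -0.0], [0.0, -0.0, -1.0]]
contact_force: [0.4, 0.1, -2.4]
width: 0.0096
finger_force: 58.6
```

Inside the plinth zone with no contact. I'll finish the last 2.7 mm in small steps.

Call:
move_arm:
  plan: [0,0,0.04,0,1,0,0,0.03,0,1,0,0,0,0,1]

```text
time: 70.38
position: [0.4814, 0.2539, 0.3176]
tool_rot: [[-0.814, 0.58, -0.0], [0.58, 0.814, -0.0], [-0.0, -0.0, -1.0]]
contact_force: [0.5, 0.1, -2.8]
width: 0.0098
finger_force: 58.6
```

Call:
move_arm:
  plan: [0,0,0.02,0,1,0,0,0,0,1]

```text
time: 70.62
position: [0.4814, 0.2539, 0.3171]
tool_rot: [[-0.814, 0.58, -0.0], [0.58, 0.814, -0.0], [-0.0, -0.0, -1.0]]
contact_force: [0.8, -0.4, -3.1]
width: 0.0095
finger_force: 58.6
```

Call:
move_arm:
  plan: [0,0,0.02,0,1,0,0,0,0,1]

```text
time: 70.88
position: [0.4814, 0.254, 0.3167]
tool_rot: [[-0.814, 0.58, 0.0], [0.58, 0.814, 0.0], [-0.0, 0.0, -1.0]]
contact_force: [0.5, 0.6, -1.2]
width: 0.0098
finger_force: 58.7
```

Call:
move_arm:
  plan: [0,0,0.02,0,1,0,0,0,0,1]

```text
time: 71.12
position: [0.4815, 0.2541, 0.3166]
tool_rot: [[-0.814, 0.58, 0.001], [0.58, 0.814, 0.001], [-0.001, 0.001, -1.0]]
contact_force: [0.4, 2.6, 4.7]
width: 0.0099
finger_force: 59.4
```

Call:
move_arm:
  plan: [0,0,0,0,0.9,0,0,0,0,0.85,0,0,0,0,0.7,0,0,0,0,0.5,0,0,0,0,0.2,0,0,0,0,0,0,0,0,0,0,0,0,0,0,0]

```text
time: 72.12
position: [0.4814, 0.2539, 0.3162]
tool_rot: [[-0.814, 0.58, 0.0], [0.58, 0.814, -0.0], [-0.0, -0.0, -1.0]]
contact_force: [0.4, -0.6, -0.3]
width: 0.0853
finger_force: 0.0
```

Call:
move_arm:
  plan: [0,0,-0.3,0,0,0,0,-0.6,0,0,0,0,-0.8,0,0,0,0,-0.9,0,0,0,0,-0.9,0,0,-0.8,-0.5,0,0,0,-0.8,-0.5,0,0,0,-0.8,-0.5,0,0,0,-0.8,-0.5,0,0,0,-0.8,-0.5,0,0,0,-0.8,-0.5,0,0,0,0,0,0,0,0]

```text
time: 73.62
position: [0.5358, 0.1222, 0.4046]
tool_rot: [[-0.813, 0.582, 0.001], [0.582, 0.813, -0.0], [-0.001, 0.001, -1.0]]
contact_force: [-0.5, -0.7, -0.6]
width: 0.0856
finger_force: 0.0
```

```bash
python3 - <<'E'
from h import *
s=grab("scene");t=grab("top")
a=cv2.resize(s["image"][160:260,300:400],None,fx=4,fy=4);b=cv2.resize(t["image"][170:270,155:255],None,fx=4,fy=4)
cv2.imwrite("pics/c11.png",np.vstack([np.hstack([a,b]),np.hstack([cv2.resize(x["image"],(400,200)) for x in(s,t)])])[:,:,::-1])
E
```

```text
(no output)
```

View pics/c11.png

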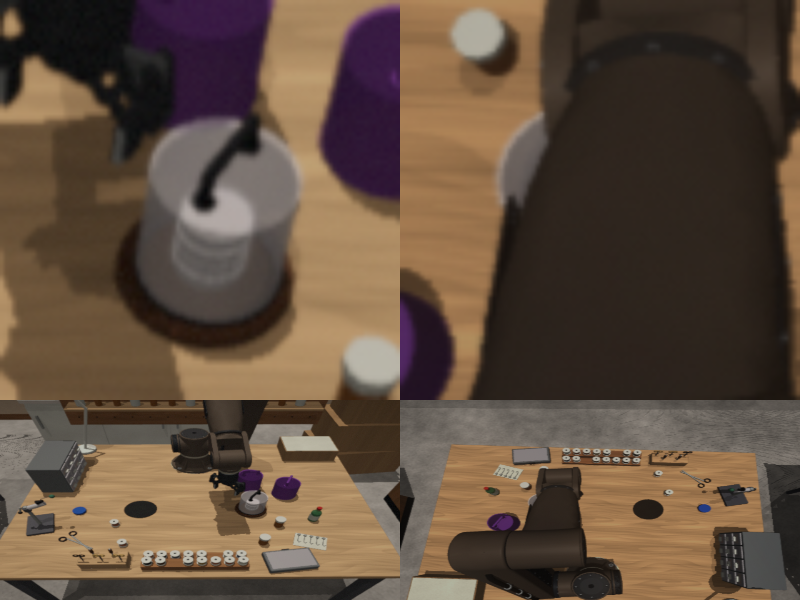

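The cover is seated squarely on the stand with the stack of dishes inside, no dish is left on the bench, and the arm is clear.

```bash
python3 -c "
from workcell import job
print(job.job_done())"
```

```text
the job is handed in; nothing more can be done
None
```

The job is done and handed in: all four dishes found on the bench are stacked in the middle of the stand with the clear cover seated over them, in about 74 s of robot time (the hand-in returned no verdict).

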